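# Fetch the sharpening stone from behind the bins

### The arm

A 6-joint arm with a two-finger parallel gripper is mounted at the origin on the work surface. World frame = base frame: x ahead of the robot, y to its left, z up, the work surface at z = 0. Lengths are in mm, angles in rad, forces in N, time in s.
With the tool pointing down it reaches from about 250 to 775 mm from the base axis. Payload 4 kg.
Tool frame: the origin (TCP) lies on the centre line of the jaws, within the pads' length; the fingertips stand 22 mm ahead of it and the grasp point (between the pads) lies 3 mm ahead of it; z points along the fingers, x is the direction in which the jaws open and shut, and the axes are right-handed (so a half turn about z gives the same grasp; the last joint's range is limited). The gripper opens to 85 mm and grips with 20 to 120 N. Pads are 22 mm wide; open, the fingers measure 114 mm over their backs; the gripper's body (76 mm by 85 mm) begins 54 mm behind the grasp point. The pads swing forward as they close: fully open they stand 13 mm farther back than shut.
Start: joints at [-1.311, 0.087, 1.371, -0, 1.684, -0.103], TCP at [195.189, -514.215, 253.341] pointing down, gripper open.
Joint ranges: [-3.1, 3.1], [-0.76, 2.03], [0.27, 2.55], [-1.08, 4.22], [0.17, 2.65], [-2.57, 2.57]. Speed limits (rad/s): [2.79, 2.79, 3.14, 3.14, 3.14, 3.14].

### API

Orientations are given as a rotation vector (axis times angle).
In Python, from workcell import r gives the robot as it stands.
- The arm moves only by the tool drive_tool, never from a script. Its argument "targets" is text: rows parted by semicolons, each of 7 numbers parted by spaces: the turn, a rotation vector about the world's x, y, z in degrees, then the shift along the world's x, y, z in mm, then the finger opening in mm, from 0 to 85.4. In form: ax ay az tx ty tz hand; .... A call has 1 to 8 rows; each row is the pose to reach, as a shift and turn from the pose measured when the call began; what a row does not reach only later rows make up. A row lasts 1/12 s, in which the tool goes at most 41.7 mm and 7.16 degrees, less where a joint would pass 70% of its speed; a pose out of reach is approached as far as the arm can. A call with a gripper value outside its range is refused whole. The fingers move at their own pace and stop on an object; "newtons" is the grip in N (left out, the last holds). Time passes only in rows, so rows that repeat a pose let the fingers close. It gives the time, the measured TCP pose, the force and the opening at its end, in the units of the state.
- r.observe(): the state, without advancing time (a new reading comes with each control period).
- r.read_camera(name): name is "scene" or "top"; returns (picture, depth): 384x512x3 uint8, red, green, blue; 384x512 float32, mm along the optical axis (not along the pixel's ray), 0 where there is no reading.
- r.camera_params(name): a dict with "intrinsics" (3x3 intrinsics, pixels), "rvec" (rotation vector, rad) and "tvec" (3), from world to camera coordinates, as OpenCV has them. Camera axes: x right, y down, z forward; pixel columns grow to the right and rows downward; lengths in mm; the calibration is good to about 2 mm. A picture is of the moment at which its call begins. camera_params takes no time and is no camera call.
- r.sign_off(): hands the job in, once; it reports no verdict.
The state is a dict: "clock": time; "qpos": joint angles; "qvel": joint speeds; "tau": joint torques, N m; "tool_pos": TCP position; "tool_rot": TCP orientation; "ft_force": force on the tool from outside, world axes, zero at the start; "moment": the same for the moment, N m; "gripper_width": finger opening in mm.
Only numpy, scipy, OpenCV 4.12 (cv2) and the standard library are available. Lean on these libraries where they do the work, as an engineer would, in place of code of your own. Each camera call takes 0.05 s, during which the arm holds its last target.

### The job

Two small parts bins and a block plane stand in the plywood tray in front of the sharpening stone. Move all three onto the black rubber mat first, then take the stone out and seat it flat between the end cleats of the sharpening board. Then put the plane and the bin of dowels back upright where each stood in the tray, and stand the empty bin on top of the dowel bin, turned end for end to it so that it is held up on the rim lugs and does not nest; do not spill the dowels, and leave the glue bottle and the marking gauge alone.

Things in the scene. Friction and masses are not known exactly. Their poses are not given: they have to be found in the camera images.
- bin_dowels: Grey stack-nest parts bin with a layer of short wooden dowels in it (part of it), 0.2 kg. Rim 122 (x) by 62 (y), 60 high; long rim sides are upright grip faces, 32 to 60 above the underside. Foot 100 by 42. Tall rear at +x; scooped front with a low lip, 66 from the origin, at -x. Origin: centre of underside, z up. Two lugs inside each long rim side (x=+38, -18), shelf 49 above the underside.
- bin_empty: Same bin, empty, 0.1 kg; same frame and sizes. At the start both bins have the scooped front towards the robot. Set in the other bin facing the same way it nests (its underside 28 above the other's); turned 180 degrees its foot stands on the lugs (49 above), guided by sloping shoulders from up to about 3 off sideways.
- plane: Dark iron block plane, 136 long (x, toe with the wooden knob at -x), 46 wide (y), about 50 high, brass wheel on top. Upright side cheeks, 46 over the outsides, from the underside to 27 above it, over x = -46 to +54: grip across them. Origin: centre of the sole, z up. Mass about 0.55 kg.
- stone: Sharpening stone, a plain slab 165 long (y), 54 wide (x), 28 high, grey lower half and reddish upper half. Origin: centre of the underside, z up. Mass about 0.5 kg. It lies lengthwise across the back of the tray.
- tray: Fixed plywood tool tray, 250 (x) by 270 (y), floor 6 above the bench, lip 8 wide, 14 high above the bench. Origin: centre of underside on the bench, x away from the robot, z up. The three things to clear stand in a row across its front in any order, pointing along the tray's x, 92 between centres; the stone (along the tray's y) and the glue bottle are behind them.
- mat: Fixed black ribbed rubber mat, 175 (x) by 270 (y), 3 thick, on the bench to the left or right of the tray: the side area, with room for the three things side by side 92 apart. Origin: centre of its underside.
- board: Fixed wooden sharpening board on the bench on the other side of the tray, 226 long (y) by 84 wide (x), top face 14 above the bench, with a dark cleat 21 wide and 10 high above the top face at each end; 184 clear between the cleats. Origin: centre of its underside on the bench, z up.
- glue: White glue bottle with an orange nozzle, 42 across, 123 high, standing in the back left corner of the tray. Leave alone. Origin: centre of its base.
- gauge: Wooden marking gauge lying on the bench beyond the tray, beam 200 long (x), stock 52 high. Leave alone. Origin: under the middle of the beam, on the bench.

How it is judged:
By the outcome, as a careful person would: the job done as asked, in the order asked, and still so for the second after the job is handed in, with the robot touching nothing.
It also fails if it takes over 144 s, if anything falls off the work surface, if the arm or the gripper's body presses on something with over 40 N, if the wrist force passes 120 N, or if a joint passes its speed limit or range.

## Working session

There is one attempt and no reset: what is moved stays moved. The work goes in short steps, Python scripts to look and compute and a tool call to move; the robot and the scene stay as the last step left them, time stands still between calls to the robot, and variables do not carry over. Pictures are saved under pics/ and viewed, and the job is handed in when it is done.

Besides the shell and the picture viewer there is one more tool, called as name(argument=value, ...), one argument or row to a line, values as JSON. drive_tool: Moves the arm, as the interface text tells. Its arguments: {"type":"object","properties":{"targets":{"type":"string"},"newtons":{"type":"number"}},"required":["targets"]}

```bash
ls; mkdir -p pics; cat > h.py <<'E'
import numpy as np, cv2
from workcell import r
def cam(n):
    p=r.camera_params(n); K=np.array(p["intrinsics"],float); R=cv2.Rodrigues(np.array(p["rvec"],float))[0]; t=np.array(p["tvec"],float).ravel()
    return K,R,t
def cloud(n,d):
    K,R,t=cam(n); v,u=np.mgrid[:d.shape[0],:d.shape[1]]
    P=np.stack([(u-K[0,2])/K[0,0]*d,(v-K[1,2])/K[1,1]*d,d],-1)
    W=(P-t)@R; W[d<=0]=np.nan; return W
def ray(n,u,v,z):
    K,R,t=cam(n); c=-R.T@t; d=R.T@np.linalg.inv(K)@np.array([u,v,1.]); s=(z-c[2])/d[2]; return c+s*d
def snap(n,name):
    im,d=r.read_camera(n); np.savez('pics/'+name+'.npz',im=im,d=d); cv2.imwrite('pics/'+name+'.png',im[:,:,::-1]); return im,d
E
python3 - <<'E'
from h import *
for n in("scene","top"):
    snap(n,n+"0"); K,R,t=cam(n); print(n,K.round(1).tolist(),(-R.T@t).round(0),R[2].round(2))
print(r.observe())
E
```

```text
pics
scene [[387.5, 0.0, 260.5], [0.0, 387.5, 186.4], [0.0, 0.0, 1.0]] [1251. -236.  565.] [-0.76  0.27 -0.59]
top [[498.9, 0.0, 265.3], [0.0, 498.9, 189.4], [0.0, 0.0, 1.0]] [ 527.   -3. 1414.] [ 0.05  0.01 -1.  ]
{'clock': 0.1, 'qpos': array([-1.31109874e+00,  8.79097110e-02,  1.37212383e+00, -9.16093119e-06,
        1.68357045e+00, -1.03125379e-01]), 'qvel': array([ 0.00125189, -0.00429058, -0.00476798, -0.00097213,  0.00313056,
       -0.00096713]), 'tau': array([ 1.63784473e-03, -3.53015041e+01, -3.14219499e+01, -6.49758886e-05,
        7.95151253e-03,  1.35330697e-05]), 'tool_pos': array([ 195.08040161, -513.81493367,  252.2299646 ]), 'tool_rot': array([-2.58470439e+00,  1.78346210e+00,  2.41019756e-03]), 'ft_force': array([ 0.12994868,  0.5069344 , -0.64115096]), 'moment': array([-0.01421111, -0.01717644, -0.01336548]), 'gripper_width': 85.27837420171853}
```

View pics/scene0.png

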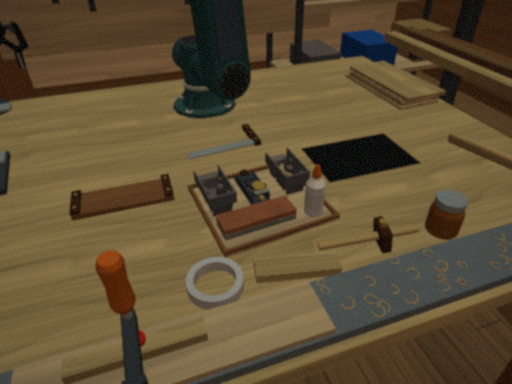

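View pics/top0.png

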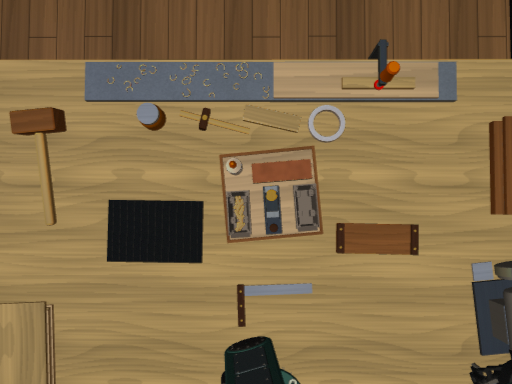

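```bash
python3 - <<'E'
import cv2
a=cv2.imread('pics/top0.png')[135:255,210:330]; cv2.imwrite('pics/c1.png',cv2.resize(a,None,fx=5,fy=5,interpolation=cv2.INTER_CUBIC))
a=cv2.imread('pics/scene0.png')[140:250,180:345]; cv2.imwrite('pics/c2.png',cv2.resize(a,None,fx=4.8,fy=4.8,interpolation=cv2.INTER_CUBIC))
E
python3 - <<'E'
from h import *
f=np.load('pics/top0.npz'); W=cloud('top',f['d'])
def q(u,v): print((u,v),W[v,u].round(1))
for p in [(155,230),(120,210),(190,250),(222,210),(258,160),(285,172),(380,240),(341,240),(415,240),(300,150),(255,200),(272,195),(273,215),(273,228),(306,190),(306,210),(238,210),(233,165),(350,180)]: q(*p)
E
```

```text
(155, 230) [479.6 326.1  -0.7]
(120, 210) [5.359e+02 4.264e+02 2.000e-01]
(190, 250) [423.9 225.5   3.1]
(222, 210) [536.9 136.1   3. ]
(258, 160) [678.7  34.7   7.3]
(285, 172) [642.4 -41.   35.2]
(380, 240) [ 454.9 -306.3   15.7]
(341, 240) [ 454.9 -196.5   25.3]
(415, 240) [ 455.5 -401.9   21.1]
(300, 150) [707.7 -84.3   5. ]
(255, 200) [565.5  42.8   3.3]
(272, 195) [577.9  -5.1  53.1]
(273, 215) [523.3  -8.2  16.2]
(273, 228) [487.7  -8.2  38.4]
(306, 190) [ 594.  -101.     7.6]
(306, 210) [ 537.7 -100.8   10.4]
(238, 210) [536.9  89.1  28.8]
(233, 165) [652.9  96.5 123.8]
(350, 180) [ 623.4 -226.7   -3.1]
```

View pics/c1.png

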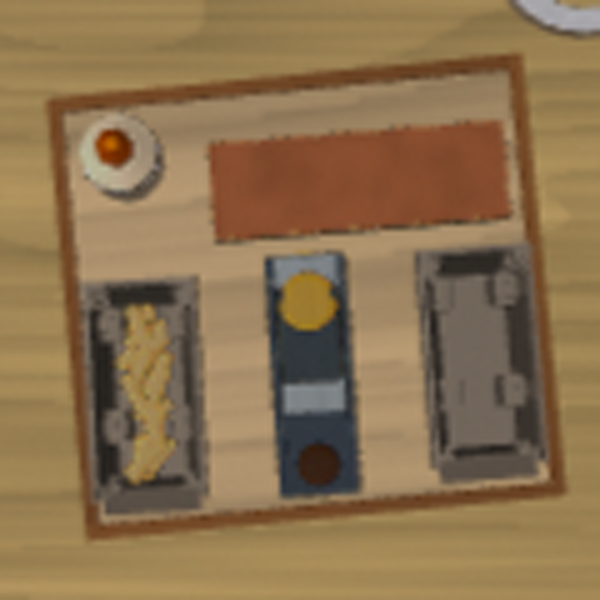

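View pics/c2.png

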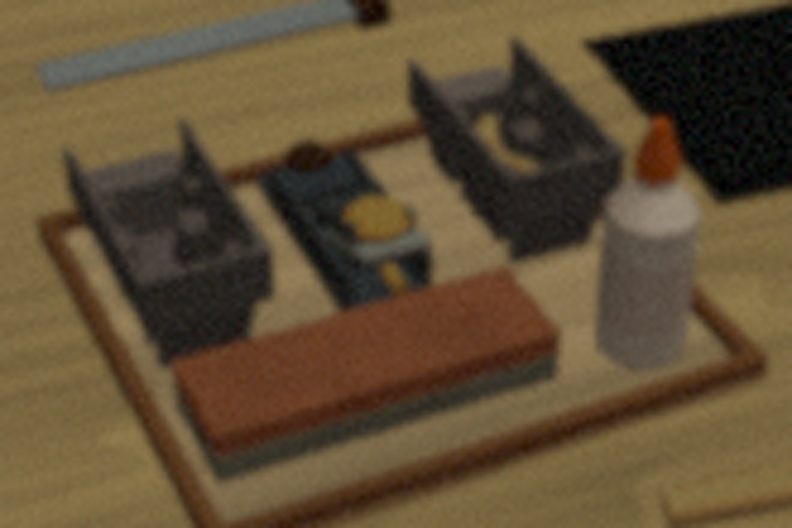

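```bash
cat > m.py <<'E'
from h import *
def rect(n,mask,z,off=(0,0)):
    c,_=cv2.findContours(mask.astype(np.uint8),cv2.RETR_EXTERNAL,cv2.CHAIN_APPROX_NONE)
    c=max(c,key=cv2.contourArea); h=c.reshape(-1,2)
    W=np.array([ray(n,u,v,z)[:2] for u,v in h],np.float32)
    (cx,cy),(w,l),a=cv2.minAreaRect(W); return (round(cx,1),round(cy,1)),(round(w,1),round(l,1)),round(a,1),cv2.contourArea(c)
E
python3 - <<'E'
from m import *
f=np.load('pics/top0.npz'); im=f['im']; d=f['d']; W=cloud('top',d)
hsv=cv2.cvtColor(im,cv2.COLOR_RGB2HSV); H,S,V=[hsv[...,i].astype(int) for i in range(3)]
for p in [(285,172),(223,200),(320,200),(306,230),(238,230),(300,180),(273,205),(155,230),(380,240),(341,240),(260,200)]: print(p,hsv[p[1],p[0]],W[p[1],p[0]].round(0))
def box(m,u0,u1,v0,v1):
    o=np.zeros_like(m); o[v0:v1,u0:u1]=m[v0:v1,u0:u1]; return o
fs=np.load('pics/scene0.npz'); Ws=cloud('scene',fs['d'])
def hts(name,c,rad,lo,hi):
    o=[]
    for w in (W,Ws):
        m=(np.hypot(w[...,0]-c[0],w[...,1]-c[1])<rad)
        z=w[m][:,2]; o.append((len(z),np.nanpercentile(z,[5,50,95]).round(1).tolist()))
    print(name,o)
st=box((H<12)&(S>110)&(V>60),250,318,155,190); print('stone',rect('top',st,34))
mat=box((V<40),90,215,190,275); print('mat',rect('top',mat,3))
bd=box((H<14)&(S>90)&(V<150),330,425,215,262); print('board',rect('top',bd,18))
tr=box((H<14)&(S>90)&(V<150),212,330,140,250); print('tray',rect('top',tr,14))
hts('stone',(640,-40),12,0,0);hts('floor',(575,43),10,0,0);hts('mat',(480,326),30,0,0);hts('board',(455,-306),20,0,0);hts('bench',(400,0),10,0,0)
# pts per height
for nm,c in (('dow',(537,90)),('emp',(537,-100)),('plane',(535,-7))):
  for w,n in((W,'top'),(Ws,'sc')):
    m=(abs(w[...,0]-c[0])<75)&(abs(w[...,1]-c[1])<40)&(w[...,2]>40)
    z=w[m][:,2]; print(nm,n,len(z),np.percentile(z,[50,80,95]).round(1))
E
```

```text
(285, 172) [ 10 167 131] [642. -41.  35.]
(223, 200) [ 16 144 133] [565. 134.  -5.]
(320, 200) [ 18 128 140] [ 566. -141.    3.]
(306, 230) [16 69 96] [483. -99.  40.]
(238, 230) [ 17 158 142] [481.  89.  29.]
(300, 180) [ 17  96 165] [622. -84.   9.]
(273, 205) [102  43  60] [551.  -8.  46.]
(155, 230) [90 11 24] [480. 326.  -1.]
(380, 240) [ 14 172 123] [ 455. -306.   16.]
(341, 240) [ 10 161  57] [ 455. -197.   25.]
(260, 200) [ 17  95 164] [565.  29.   5.]
stone ((646.5, -31.0), (52.7, 161.7), 5.0, 1008.5)
mat ((477.7, 326.4), (265.7, 171.3), 89.4, 5539.5)
board ((460.2, -244.5), (121.6, 81.0), 88.4, 376.5)
tray ((648.2, -31.1), (55.2, 166.8), 4.8, 1064.0)
stone [(58, [29.1, 33.2, 38.3]), (62, [33.2, 34.5, 35.7])]
floor [(40, [1.5, 5.4, 10.9]), (35, [5.1, 6.4, 7.6])]
mat [(350, [-2.0, 3.2, 8.0]), (196, [1.7, 3.3, 5.3])]
board [(157, [7.7, 13.5, 17.9]), (139, [13.1, 14.4, 15.9])]
bench [(41, [-4.7, 0.2, 4.4]), (22, [-0.9, -0.0, 1.9])]
dow top 423 [58.2 65.4 68.9]
dow sc 718 [55.7 64.5 67.1]
emp top 429 [57.6 65.6 68.6]
emp sc 686 [55.6 65.4 67.4]
plane top 278 [48.7 54.2 57.4]
plane sc 217 [50.1 55.2 56.8]
```

```bash
python3 - <<'E'
from m import *
f=np.load('pics/top0.npz'); im=f['im']; d=f['d']; W=cloud('top',d)
hsv=cv2.cvtColor(im,cv2.COLOR_RGB2HSV); H,S,V=[hsv[...,i].astype(int) for i in range(3)]
def up(x,y): return (x+.5)/5-.5+210,(y+.5)/5-.5+135
C=np.array([ray('top',*up(*p),14)[:2] for p in [(48,102),(520,57),(565,490),(92,538)]])
print('tray corners',C.round(0).tolist(),C.mean(0).round(1)); 
for i in range(4):
    e=C[(i+1)%4]-C[i]; print(np.hypot(*e).round(0),np.degrees(np.arctan2(e[1],e[0])).round(1))
def box(m,u0,u1,v0,v1):
    o=np.zeros_like(m); o[v0:v1,u0:u1]=m[v0:v1,u0:u1]; return o
g=(S<80)
# bins grey/dark incl. dowels: fill by height
for nm,(u0,u1,v0,v1),z in (('dow',(224,256,186,242),66),('emp',(290,322,181,236),66),('plane',(260,284,183,237),30)):
    m=box(g,u0,u1,v0,v1)&1; m=cv2.morphologyEx(m.astype(np.uint8),cv2.MORPH_CLOSE,np.ones((3,3))); print(nm,rect('top',m,z))
    cv2.imwrite('pics/m_%s.png'%nm,cv2.resize(m*255,None,fx=1,fy=1))
    # edges per row: left & right
    L=[];Rr=[]
    vr=range(v0+10,v1-12)
    for v in vr:
        u=np.nonzero(m[v])[0]
        if len(u): L.append(ray('top',u[0]-.5,v,z)[:2]);Rr.append(ray('top',u[-1]+.5,v,z)[:2])
    for nn,A in(('L',L),('R',Rr)):
        A=np.array(A); p=np.polyfit(A[:,0],A[:,1],1); print(nn,np.degrees(np.arctan(p[0])).round(1),'y at 540',np.polyval(p,540).round(1),'rms',(A[:,1]-np.polyval(p,A[:,0])).std().round(1))
bd=box((S>140)&(V<135),330,425,215,262); print('board',rect('top',cv2.morphologyEx(bd.astype(np.uint8),cv2.MORPH_CLOSE,np.ones((3,3))),18))
E
```

```text
tray corners [[692.0, 144.0], [718.0, -122.0], [475.0, -147.0], [447.0, 117.0]] [582.8  -1.8]
267.0 -84.4
244.0 -174.2
266.0 96.0
246.0 6.2
dow ((527.0, 85.3), (125.6, 62.2), 3.5, 988.0)
L 3.2 y at 540 116.9 rms 0.8
R 2.6 y at 540 54.9 rms 0.7
emp ((545.2, -96.4), (125.8, 62.6), 4.8, 1003.5)
L 5.0 y at 540 -65.5 rms 0.8
R 4.4 y at 540 -128.3 rms 0.7
plane ((538.8, -5.5), (134.4, 45.9), 4.2, 738.5)
L 4.4 y at 540 17.7 rms 0.8
R 4.2 y at 540 -28.5 rms 0.8
board ((459.2, -295.9), (225.4, 84.3), 89.0, 2372.5)
```

```bash
python3 - <<'E'
import cv2
a=cv2.imread('pics/top0.png')[205:270,325:430]; cv2.imwrite('pics/c3.png',cv2.resize(a,None,fx=6,fy=6,interpolation=cv2.INTER_CUBIC))
E
python3 - <<'E'
from h import *
from scipy.spatial.transform import Rotation as Ro
o=r.observe(); print(Ro.from_rotvec(o['tool_rot']).as_matrix().round(3))
E
```

```text
[[ 0.355 -0.935 -0.001]
 [-0.935 -0.355  0.002]
 [-0.002 -0.    -1.   ]]
```

View pics/c3.png

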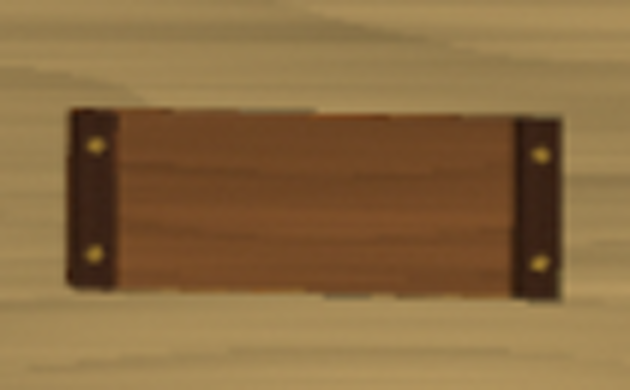

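drive_tool(
  targets="0 0 -18 334 599 -70 85;0 0 -18 334 599 -70 85;0 0 -18 334 599 -70 85;0 0 -18 334 599 -70 85;0 0 -18 334 599 -70 85;0 0 -18 334 599 -70 85;0 0 -18 334 599 -70 85;0 0 -18 334 599 -70 85",
  newtons=40,
)

```text
clock: 0.77
tool_pos: [356.5, -223.1, 218.5]
tool_rot: [-2.273, 2.166, 0.003]
ft_force: [-0.0, -1.2, -0.3]
gripper_width: 84.7
```

drive_tool(
  targets="0 0 0 172.5 308.5 -58 85;0 0 0 172.5 308.5 -58 85;0 0 0 172.5 308.5 -58 85;0 0 0 172.5 308.5 -58 85;0 0 0 172.5 308.5 -58 85;0 0 0 172.5 308.5 -58 85;0 0 0 172.5 308.5 -58 85;0 0 0 172.5 308.5 -58 85",
)

```text
clock: 1.43
tool_pos: [516.4, 64.4, 164.1]
tool_rot: [-2.274, 2.166, 0.003]
ft_force: [0.3, -1.2, 0.6]
gripper_width: 85.1
```

drive_tool(
  targets="0 0 0 0 0 0 85;0 0 0 0 0 0 85",
)

```text
clock: 1.6
tool_pos: [516.0, 66.4, 162.3]
tool_rot: [2.278, -2.161, -0.007]
ft_force: [-0.1, -1.0, 1.1]
gripper_width: 85.0
```

drive_tool(
  targets="0 0 0 13 19 -40 85;0 0 0 13 19 -70 85;0 0 0 13 19 -70 85;0 0 0 13 19 -70 85",
)

```text
clock: 1.93
tool_pos: [526.7, 84.1, 90.3]
tool_rot: [2.273, -2.159, -0.013]
ft_force: [0.4, 0.3, 0.3]
gripper_width: 85.2
```

```bash
python3 - <<'E'
from h import *
o=r.observe(); print(o['tool_pos'],o['ft_force'])
a,_=snap('scene','s1'); cv2.imwrite('pics/s1c.png',cv2.resize(a[90:230,180:345,::-1],None,fx=4.2,fy=4.2,interpolation=cv2.INTER_CUBIC))
E
```

```text
[526.67950483  84.0776987   90.31070458] [0.41780463 0.28508117 0.32964387]
```

View pics/s1c.png

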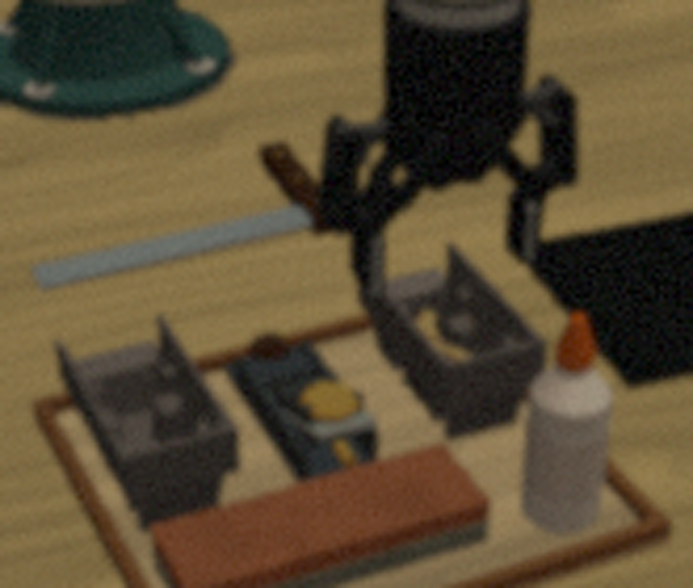

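drive_tool(
  targets="0 0 0 2 1 -20 85;0 0 0 2 1 -35 85;0 0 0 2 1 -35 85;0 0 0 2 1 -35 85",
)

```text
clock: 2.32
tool_pos: [531.3, 84.2, 59.8]
tool_rot: [2.276, -2.164, -0.005]
ft_force: [-0.3, -0.2, 1.0]
gripper_width: 85.2
```

drive_tool(
  targets="0 0 0 0 0 0 68;0 0 0 0 0 0 62;0 0 0 0 0 0 50;0 0 0 0 0 0 50;0 0 0 0 0 0 50;0 0 0 0 0 0 50",
  newtons=40,
)

```text
clock: 2.82
tool_pos: [533.1, 84.0, 62.9]
tool_rot: [-2.275, 2.164, -0.002]
ft_force: [-0.3, -0.9, 5.7]
gripper_width: 61.0
```

```bash
python3 - <<'E'
from h import *
a,_=snap('scene','s2'); cv2.imwrite('pics/s2c.png',cv2.resize(a[90:230,180:345,::-1],None,fx=4.2,fy=4.2,interpolation=cv2.INTER_CUBIC))
o=r.observe(); print(o['clock'],o['tool_pos'],o['ft_force'],o['gripper_width'])
E
```

```text
2.8667 [533.15316622  83.94365504  62.93874013] [ 0.17438925 -1.24865208  5.25125418] 61.16229410110446
```

View pics/s2c.png

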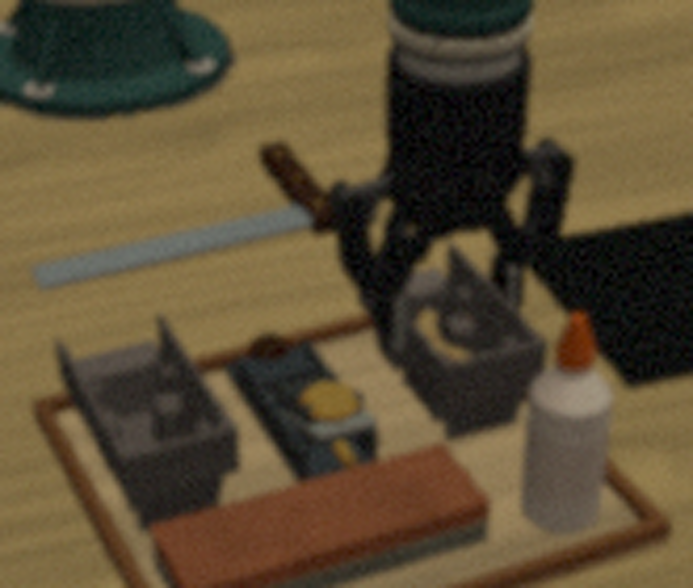

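drive_tool(
  targets="0 0 0 0 0 20 50;0 0 0 0 0 45 50;0 0 0 0 0 75 50;0 0 0 0 0 90 50;0 0 0 0 0 90 50",
)

```text
clock: 3.28
tool_pos: [535.9, 84.1, 158.6]
tool_rot: [-2.269, 2.158, -0.013]
ft_force: [1.2, -0.1, -1.4]
gripper_width: 61.2
```

drive_tool(
  targets="0 0 0 -4 25 0 50;0 0 -1 -10 65 0 50;0 0 -2 -18 105 0 50;0 0 -3 -26 145 0 50;0 0 -3 -34 185 0 50;0 0 -3 -42 225 0 50;0 0 -3 -48 265 0 50;0 0 -3 -52 300 0 50",
)

```text
clock: 3.95
tool_pos: [482.0, 386.2, 156.7]
tool_rot: [-2.215, 2.218, -0.012]
ft_force: [0.7, -0.5, -1.0]
gripper_width: 61.4
```

drive_tool(
  targets="0 0 0 -1 20 0 50;0 0 0 -1 32 -10 50;0 0 0 -1 32 -40 50;0 0 0 -1 32 -70 50;0 0 0 -1 32 -85 50;0 0 0 -1 32 -88 50;0 0 0 -1 32 -88 50",
)

```text
clock: 4.53
tool_pos: [479.7, 416.3, 65.1]
tool_rot: [-2.219, 2.223, -0.011]
ft_force: [0.0, -0.0, -2.2]
gripper_width: 60.8
```

drive_tool(
  targets="0 0 0 0 0 0 50;0 0 0 0 0 0 50",
)

```text
clock: 4.7
tool_pos: [480.6, 416.1, 66.2]
tool_rot: [-2.217, 2.223, -0.012]
ft_force: [-0.1, -0.5, -2.1]
gripper_width: 61.1
```

drive_tool(
  targets="0 0 0 0 0 -2 50;0 0 0 0 0 -4 50;0 0 0 0 0 -6 50;0 0 0 0 0 -6 50;0 0 0 0 0 -6 50",
)

```text
clock: 5.12
tool_pos: [480.5, 416.1, 60.3]
tool_rot: [-2.217, 2.223, -0.012]
ft_force: [-0.2, 0.8, -2.6]
gripper_width: 61.2
```

drive_tool(
  targets="0 0 0 0 0 -1 50;0 0 0 0 0 -2 50;0 0 0 0 0 -2 50",
)

```text
clock: 5.37
tool_pos: [480.8, 416.2, 60.0]
tool_rot: [-2.217, 2.222, -0.012]
ft_force: [-2.6, -2.5, 4.2]
gripper_width: 61.3
```

drive_tool(
  targets="0 0 0 0 0 -1 50;0 0 0 0 0 -2 50;0 0 0 0 0 -2 50",
)

```text
clock: 5.62
tool_pos: [480.9, 416.2, 60.0]
tool_rot: [-2.216, 2.222, -0.013]
ft_force: [-3.6, -3.8, 7.5]
gripper_width: 61.3
```

drive_tool(
  targets="0 0 0 0 0 2 68;0 0 0 0 0 2 85;0 0 0 0 0 2 85;0 0 0 0 0 2 85;0 0 0 0 0 10 85;0 0 0 0 0 45 85;0 0 0 0 0 85 85;0 0 0 0 0 100 85",
)

```text
clock: 6.28
tool_pos: [482.7, 417.6, 166.6]
tool_rot: [-2.21, 2.215, -0.015]
ft_force: [0.7, -0.2, 1.7]
gripper_width: 84.7
```

drive_tool(
  targets="0 0 4.4 58 -423 0 85;0 0 4.4 58 -423 0 85;0 0 4.4 58 -423 0 85;0 0 4.4 58 -423 0 85;0 0 4.4 58 -423 0 85;0 0 4.4 58 -423 0 85;0 0 4.4 58 -423 0 85;0 0 4.4 58 -423 0 85",
)

```text
clock: 6.95
tool_pos: [527.7, 84.4, 165.9]
tool_rot: [-2.293, 2.128, -0.015]
ft_force: [0.9, 0.6, 0.6]
gripper_width: 84.8
```

```bash
python3 - <<'E'
from h import *
a,_=snap('top','t3'); cv2.imwrite('pics/t3c.png',cv2.resize(a[135:285,100:340,::-1],None,fx=3.3,fy=3.3,interpolation=cv2.INTER_CUBIC))
o=r.observe(); print(o['clock'],o['tool_pos'],o['ft_force'],o['gripper_width'])
E
```

```text
7.0 [529.08898269  76.41458413 165.9984416 ] [ 1.00781656 -4.26106641  0.46866671] 85.17014083332667
```

View pics/t3c.png

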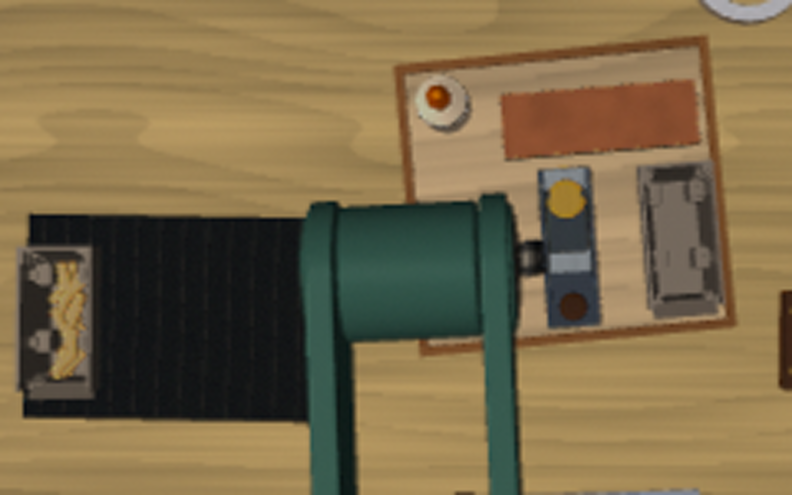

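drive_tool(
  targets="0 0 0 12 -81.7 0 80;0 0 0 12 -81.7 0 80;0 0 0 12 -81.7 0 70;0 0 0 12 -81.7 -30 70;0 0 0 12 -81.7 -60 70;0 0 0 12 -81.7 -80 70;0 0 0 12 -81.7 -80 70",
)

```text
clock: 7.58
tool_pos: [537.4, -4.6, 80.7]
tool_rot: [-2.293, 2.144, -0.011]
ft_force: [-1.7, 0.2, -0.8]
gripper_width: 69.9
```

drive_tool(
  targets="0 0 0 0 0 0 70;0 0 0 0 0 0 70",
)

```text
clock: 7.75
tool_pos: [537.6, -4.1, 81.3]
tool_rot: [-2.293, 2.143, -0.011]
ft_force: [-0.3, -0.4, 0.1]
gripper_width: 69.7
```

drive_tool(
  targets="0 0 0 3 -1 -20 70;0 0 0 3 -1 -40 70;0 0 0 3 -1 -47 70;0 0 0 3 -1 -47 70;0 0 0 3 -1 -47 70",
)

```text
clock: 8.17
tool_pos: [541.5, -5.0, 35.8]
tool_rot: [-2.292, 2.142, -0.014]
ft_force: [-0.5, 0.4, 0.8]
gripper_width: 69.8
```

drive_tool(
  targets="0 0 0 0 0 0 60;0 0 0 0 0 0 55;0 0 0 0 0 0 50;0 0 0 0 0 0 50;0 0 0 0 0 0 50",
)

```text
clock: 8.58
tool_pos: [542.2, -5.5, 36.6]
tool_rot: [-2.292, 2.142, -0.017]
ft_force: [0.5, -2.9, 2.1]
gripper_width: 49.9
```

drive_tool(
  targets="0 0 0 0 0 -2 50;0 0 0 0 0 -4 50;0 0 0 0 0 -5 50;0 0 0 0 0 -5 50",
)

```text
clock: 8.92
tool_pos: [541.8, -5.6, 31.0]
tool_rot: [-2.293, 2.143, -0.016]
ft_force: [0.9, -1.0, -1.0]
gripper_width: 49.9
```

drive_tool(
  targets="0 0 0 0 0 0 44;0 0 0 0 0 0 38;0 0 0 0 0 0 36;0 0 0 0 0 0 36;0 0 0 0 0 0 36;0 0 0 0 0 0 36",
  newtons=60,
)

```text
clock: 9.42
tool_pos: [542.1, -6.2, 31.5]
tool_rot: [-2.293, 2.143, -0.018]
ft_force: [-1.7, -5.6, 5.4]
gripper_width: 44.5
```

drive_tool(
  targets="0 0 0 0 0 15 36;0 0 0 0 0 40 36;0 0 0 0 0 75 36;0 0 0 0 0 110 36;0 0 0 0 0 120 36",
)

```text
clock: 9.83
tool_pos: [543.9, -5.1, 155.5]
tool_rot: [-2.289, 2.138, -0.024]
ft_force: [0.8, -0.0, -2.5]
gripper_width: 45.3
```

drive_tool(
  targets="0 0 -1 -8 30 0 36;0 0 -2 -16 70 0 36;0 0 -3 -24 110 0 36;0 0 -4.5 -32 150 0 36;0 0 -4.5 -40 190 0 36;0 0 -4.5 -48 230 0 36;0 0 -4.5 -55 270 0 36;0 0 -4.5 -60 305 0 36",
)

```text
clock: 10.5
tool_pos: [480.9, 302.5, 151.9]
tool_rot: [-2.209, 2.228, -0.018]
ft_force: [0.0, -0.5, -4.7]
gripper_width: 44.9
```

drive_tool(
  targets="0 0 0 0 15 0 36;0 0 0 0 25 0 36;0 0 0 0 25 0 36",
)

```text
clock: 10.75
tool_pos: [479.0, 329.2, 148.7]
tool_rot: [2.215, -2.227, 0.014]
ft_force: [0.3, -1.0, -4.6]
gripper_width: 45.1
```

drive_tool(
  targets="0 0 0 2 -5 -20 36;0 0 0 2 -5 -55 36;0 0 0 2 -5 -85 36;0 0 0 2 -5 -105 36;0 0 0 2 -5 -110 36;0 0 0 2 -5 -110 36;0 0 0 2 -5 -110 36",
)

```text
clock: 11.33
tool_pos: [481.8, 323.5, 39.2]
tool_rot: [-2.213, 2.229, -0.014]
ft_force: [-0.0, 1.1, -4.5]
gripper_width: 44.8
```

drive_tool(
  targets="0 0 0 0 0 -3 36;0 0 0 0 0 -6 36;0 0 0 0 0 -9 36;0 0 0 0 0 -9 36;0 0 0 0 0 -9 36",
)

```text
clock: 11.75
tool_pos: [481.8, 323.5, 30.4]
tool_rot: [-2.214, 2.229, -0.014]
ft_force: [-0.5, 0.4, -4.1]
gripper_width: 45.1
```

drive_tool(
  targets="0 0 0 0 0 -2 36;0 0 0 0 0 -2 36;0 0 0 0 0 -2 36",
)

```text
clock: 12.0
tool_pos: [482.0, 323.8, 28.7]
tool_rot: [-2.213, 2.228, -0.014]
ft_force: [0.7, 0.6, -3.4]
gripper_width: 44.5
```

drive_tool(
  targets="0 0 0 0 0 -2 36;0 0 0 0 0 -2 36;0 0 0 0 0 -2 36",
)

```text
clock: 12.25
tool_pos: [482.1, 323.8, 28.5]
tool_rot: [-2.213, 2.228, -0.015]
ft_force: [-4.9, -2.6, 5.1]
gripper_width: 44.9
```

drive_tool(
  targets="0 0 0 0 0 2 55;0 0 0 0 0 2 62;0 0 0 0 0 2 62;0 0 0 0 0 2 62;0 0 0 0 0 25 62;0 0 0 0 0 60 62;0 0 0 0 0 100 62;0 0 0 0 0 130 62",
)

```text
clock: 12.92
tool_pos: [482.6, 324.3, 161.3]
tool_rot: [-2.211, 2.226, -0.015]
ft_force: [1.3, 0.2, 1.6]
gripper_width: 61.8
```

drive_tool(
  targets="0 0 5 67 -420 0 70;0 0 5 67 -420 0 85;0 0 5 67 -420 0 85;0 0 5 67 -420 0 85;0 0 5 67 -420 0 85;0 0 5 67 -420 0 85;0 0 5 67 -420 0 85;0 0 5 67 -420 0 85",
)

```text
clock: 13.58
tool_pos: [535.1, -7.1, 160.8]
tool_rot: [-2.306, 2.126, -0.016]
ft_force: [0.7, -0.1, 0.1]
gripper_width: 84.7
```

drive_tool(
  targets="0 0 0 14 -86 0 85;0 0 0 14 -86 0 85;0 0 0 14 -86 -20 85;0 0 0 14 -86 -60 85;0 0 0 14 -86 -75 85;0 0 0 14 -86 -75 85",
)

```text
clock: 14.08
tool_pos: [545.6, -92.7, 80.1]
tool_rot: [-2.308, 2.131, -0.0]
ft_force: [-1.6, -0.1, 0.2]
gripper_width: 84.9
```

drive_tool(
  targets="0 0 0 4 -3 0 85;0 0 0 4 -3 -5 85;0 0 0 4 -3 -20 85;0 0 0 4 -3 -23 85;0 0 0 4 -3 -23 85",
)

```text
clock: 14.5
tool_pos: [549.6, -95.4, 57.1]
tool_rot: [-2.309, 2.13, -0.0]
ft_force: [-1.3, -0.6, -0.0]
gripper_width: 84.9
```

drive_tool(
  targets="0 0 0 0 0 0 72;0 0 0 0 0 0 66;0 0 0 0 0 0 58;0 0 0 0 0 0 50;0 0 0 0 0 0 50;0 0 0 0 0 0 50",
  newtons=35,
)

```text
clock: 15.0
tool_pos: [550.8, -95.7, 58.8]
tool_rot: [-2.307, 2.129, -0.005]
ft_force: [0.7, 0.1, 6.6]
gripper_width: 61.4
```

drive_tool(
  targets="0 0 0 0 0 20 50;0 0 0 0 0 50 50;0 0 0 0 0 85 50;0 0 0 0 0 110 50;0 0 0 0 0 110 50",
)

```text
clock: 15.42
tool_pos: [553.7, -96.4, 175.8]
tool_rot: [-2.303, 2.125, -0.021]
ft_force: [0.4, -1.9, -0.2]
gripper_width: 61.1
```

drive_tool(
  targets="0 0 -1 -8 30 0 50;0 0 -2 -16 70 0 50;0 0 -3 -24 110 0 50;0 0 -5 -32 150 0 50;0 0 -5 -40 190 0 50;0 0 -5 -50 230 0 50;0 0 -5 -58 270 0 50;0 0 -5 -66 305 0 50",
)

```text
clock: 16.08
tool_pos: [486.1, 210.8, 174.5]
tool_rot: [-2.211, 2.224, -0.019]
ft_force: [1.1, 0.5, -0.6]
gripper_width: 61.5
```

drive_tool(
  targets="0 0 0 -4 20 0 50;0 0 0 -4 27 -10 50;0 0 0 -4 27 -45 50;0 0 0 -4 27 -75 50;0 0 0 -4 27 -85 50;0 0 0 -4 27 -85 50;0 0 0 -4 27 -85 50",
)

```text
clock: 16.67
tool_pos: [481.9, 237.1, 88.9]
tool_rot: [-2.211, 2.226, -0.018]
ft_force: [0.5, -0.9, -1.0]
gripper_width: 61.4
```

drive_tool(
  targets="0 0 0 -1 -4 -15 50;0 0 0 -1 -4 -25 50;0 0 0 -1 -4 -30 50;0 0 0 -1 -4 -32 50;0 0 0 -1 -4 -33 50;0 0 0 -1 -4 -33 50",
)

```text
clock: 17.17
tool_pos: [481.4, 233.2, 56.5]
tool_rot: [-2.21, 2.226, -0.019]
ft_force: [0.4, 0.7, -1.1]
gripper_width: 61.1
```

drive_tool(
  targets="0 0 0 0 0 -1 50;0 0 0 0 0 -2 50;0 0 0 0 0 -2 50",
)

```text
clock: 17.42
tool_pos: [482.1, 233.6, 56.2]
tool_rot: [-2.209, 2.224, -0.02]
ft_force: [-0.5, -1.7, 4.1]
gripper_width: 61.5
```

drive_tool(
  targets="0 0 0 0 0 2 70;0 0 0 0 0 2 80;0 0 0 0 0 2 80;0 0 0 0 0 2 80;0 0 0 0 0 25 80;0 0 0 0 0 60 80;0 0 0 0 0 100 80;0 0 0 0 0 140 80",
)

```text
clock: 18.08
tool_pos: [481.2, 233.3, 196.5]
tool_rot: [-2.211, 2.226, -0.018]
ft_force: [1.4, 0.1, 0.2]
gripper_width: 80.0
```

drive_tool(
  targets="0 0 55 100 -270 0 65;0 0 55 100 -270 0 65;0 0 55 100 -270 0 65;0 0 55 100 -270 0 65;0 0 55 100 -270 0 65;0 0 55 100 -270 0 65;0 0 55 100 -270 0 65;0 0 55 100 -270 0 65",
)

```text
clock: 18.75
tool_pos: [582.0, -40.9, 196.0]
tool_rot: [-2.971, 0.999, -0.015]
ft_force: [-0.6, 0.9, 0.1]
gripper_width: 64.6
```

drive_tool(
  targets="0 0 42 65 10 0 65;0 0 42 65 10 0 65;0 0 42 65 10 0 65;0 0 42 65 10 0 65;0 0 42 65 10 -20 65;0 0 42 65 10 -60 65;0 0 42 65 10 -100 65;0 0 42 65 10 -100 65",
)

```text
clock: 19.42
tool_pos: [640.5, -30.0, 84.9]
tool_rot: [-3.125, -0.131, 0.021]
ft_force: [-2.5, 0.1, -3.0]
gripper_width: 65.0
```

drive_tool(
  targets="0 0 0 0 0 0 65;0 0 0 0 0 0 65",
)

```text
clock: 19.58
tool_pos: [639.8, -29.9, 84.2]
tool_rot: [-3.125, -0.131, 0.026]
ft_force: [-0.7, 0.0, -0.9]
gripper_width: 64.9
```

```bash
python3 - <<'E'
from h import *
a,_=snap('scene','s4'); cv2.imwrite('pics/s4c.png',cv2.resize(a[110:260,150:440,::-1],None,fx=2.7,fy=2.7,interpolation=cv2.INTER_CUBIC))
o=r.observe(); print(o['clock'],o['tool_pos'],o['ft_force'],o['gripper_width'])
E
```

```text
19.6333 [641.11309004 -30.10776009  86.12510412] [-0.36216624 -0.2003941   0.56032431] 64.87426973084128
```

View pics/s4c.png

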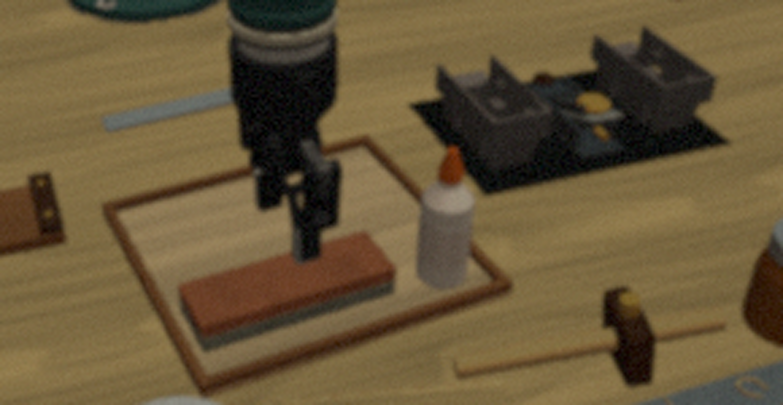

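drive_tool(
  targets="0 -0.9 0 6 -1 -15 65;0 -0.9 0 6 -1 -30 65;0 -0.9 0 6 -1 -34 65;0 -0.9 0 6 -1 -34 65;0 -0.9 0 6 -1 -34 65",
)

```text
clock: 20.05
tool_pos: [648.2, -31.2, 54.2]
tool_rot: [-3.127, -0.131, -0.01]
ft_force: [-0.4, -0.1, 0.6]
gripper_width: 64.8
```

drive_tool(
  targets="0 0 0 0 0 -10 65;0 0 0 0 0 -18 65;0 0 0 0 0 -20 65;0 0 0 0 0 -20 65;0 0 0 0 0 -20 65",
)

```text
clock: 20.47
tool_pos: [647.9, -31.2, 33.7]
tool_rot: [-3.126, -0.131, -0.008]
ft_force: [-0.4, 0.6, -0.3]
gripper_width: 64.9
```

drive_tool(
  targets="0 0 0 0 0 -2 62;0 0 0 0 0 -2 58;0 0 0 0 0 -2 52;0 0 0 0 0 -2 45;0 0 0 0 0 -2 45;0 0 0 0 0 -2 45;0 0 0 0 0 -2 45",
  newtons=60,
)

```text
clock: 21.05
tool_pos: [648.4, -31.2, 32.1]
tool_rot: [-3.127, -0.131, -0.01]
ft_force: [1.9, 0.3, 0.8]
gripper_width: 52.8
```

drive_tool(
  targets="0 0 0 0 0 10 45;0 0 0 0 0 25 45;0 0 0 0 0 40 45;0 0 0 0 0 60 45;0 0 0 0 0 60 45;0 0 0 0 0 60 45",
)

```text
clock: 21.55
tool_pos: [648.7, -31.3, 92.9]
tool_rot: [-3.127, -0.131, -0.012]
ft_force: [-0.1, 0.7, -5.0]
gripper_width: 52.7
```

drive_tool(
  targets="0 0 -1 -20 -28 5 45;0 0 -2 -45 -63 5 45;0 0 -3 -70 -98 5 45;0 0 -4 -95 -133 5 45;0 0 -5.8 -120 -168 5 45;0 0 -5.8 -145 -203 5 45;0 0 -5.8 -170 -238 5 45;0 0 -5.8 -189 -264 0 45",
)

```text
clock: 22.22
tool_pos: [457.5, -296.2, 91.7]
tool_rot: [-3.129, 0.027, -0.011]
ft_force: [1.1, -0.5, -4.1]
gripper_width: 52.8
```

drive_tool(
  targets="0 0 0 0 0 0 45;0 0 0 0 0 0 45",
)

```text
clock: 22.38
tool_pos: [454.3, -297.1, 88.9]
tool_rot: [-3.126, 0.035, -0.004]
ft_force: [0.1, 0.2, -4.9]
gripper_width: 52.6
```

```bash
python3 - <<'E'
from h import *
b,_=snap('top','t5'); cv2.imwrite('pics/t5c.png',cv2.resize(b[195:285,300:440,::-1],None,fx=5,fy=5,interpolation=cv2.INTER_CUBIC))
a,_=snap('scene','s5'); cv2.imwrite('pics/s5c.png',cv2.resize(a[120:260,40:240,::-1],None,fx=4,fy=4,interpolation=cv2.INTER_CUBIC))
o=r.observe(); print(o['clock'],o['tool_pos'],o['tool_rot'],o['ft_force'],o['gripper_width'])
E
```

```text
22.4833 [ 456.68018488 -295.36456897   90.01166344] [-3.12633459  0.0284756  -0.00736041] [-0.33629418  0.87464523 -4.07850409] 53.172370517112796
```

View pics/t5c.png

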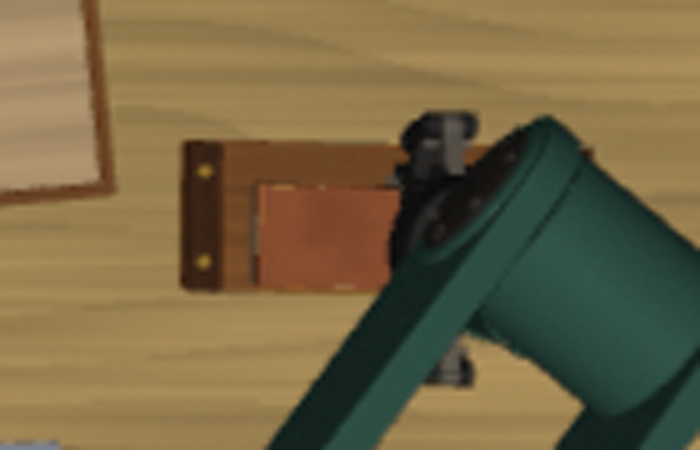

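View pics/s5c.png

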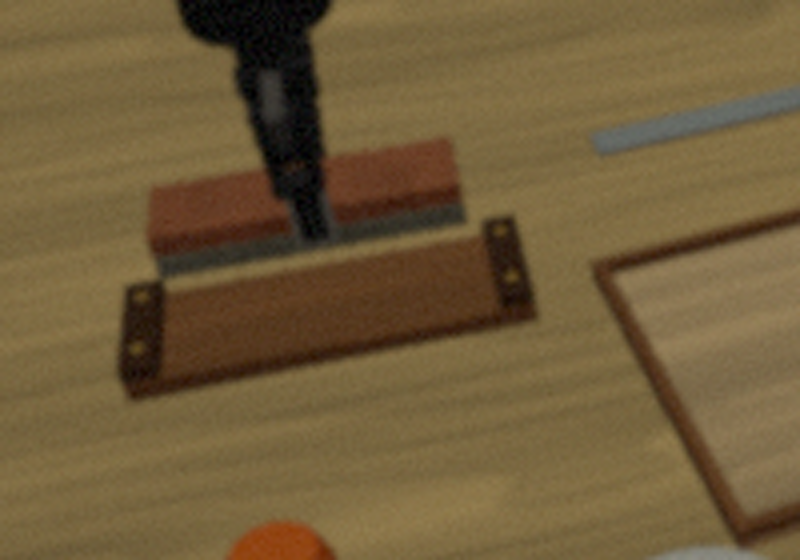

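```bash
python3 - <<'E'
from h import *
print(ray('top',257/5+299.6,235/5+194.6,92).round(1))
for p in [(222,140),(222,290)]: print(ray('top',p[0]/5+299.6,p[1]/5+194.6,20).round(1))
E
```

```text
[ 454.3 -213.5   92. ]
[ 502.9 -205.8   20. ]
[ 419.8 -205.5   20. ]
```

drive_tool(
  targets="0 0 0 3 -1 -15 45;0 0 0 3 -1 -30 45;0 0 0 3 -1 -42 45;0 0 0 3 -1 -44 45;0 0 0 3 -1 -44 45;0 0 0 3 -1 -44 45",
)

```text
clock: 22.98
tool_pos: [460.2, -295.9, 46.2]
tool_rot: [-3.126, 0.027, -0.008]
ft_force: [-0.8, -0.4, -3.6]
gripper_width: 52.5
```

drive_tool(
  targets="0 0 0 0 0 -2 45;0 0 0 0 0 -4 45;0 0 0 0 0 -6 45;0 0 0 0 0 -6 45",
)

```text
clock: 23.32
tool_pos: [460.4, -296.0, 40.3]
tool_rot: [-3.127, 0.027, -0.008]
ft_force: [-0.2, 0.1, -2.8]
gripper_width: 52.8
```

drive_tool(
  targets="0 0 0 0 0 -1 45;0 0 0 0 0 -1.5 45;0 0 0 0 0 -1.5 45",
)

```text
clock: 23.57
tool_pos: [460.5, -296.1, 40.2]
tool_rot: [-3.127, 0.027, -0.009]
ft_force: [-3.7, 3.8, 5.9]
gripper_width: 52.6
```

Contact at the expected height. Release and back up.

drive_tool(
  targets="0 0 0 0 0 1 58;0 0 0 0 0 1 65;0 0 0 0 0 1 68;0 0 0 0 0 1 68;0 0 0 0 0 20 68;0 0 0 0 0 60 68;0 0 0 0 0 100 68;0 0 0 0 0 140 68",
)

```text
clock: 24.23
tool_pos: [460.1, -295.8, 181.0]
tool_rot: [-3.126, 0.027, -0.007]
ft_force: [1.0, -1.1, 0.1]
gripper_width: 67.8
```

drive_tool(
  targets="0 0 -45 0 270 0 65;0 0 -45 0 270 0 65;0 0 -45 0 270 0 65;0 0 -45 0 270 0 65;0 0 -45 0 270 0 65;0 0 -45 0 270 0 65;0 0 -45 0 270 0 65;0 0 -45 0 270 0 65",
)

```text
clock: 24.9
tool_pos: [459.6, -19.5, 181.1]
tool_rot: [-2.88, 1.214, -0.014]
ft_force: [-0.1, -0.5, 0.1]
gripper_width: 65.0
```

```bash
python3 - <<'E'
from m import *
a,_=snap('scene','s6'); b,d=snap('top','t6')
cv2.imwrite('pics/s6c.png',cv2.resize(a[120:260,40:240,::-1],None,fx=4,fy=4,interpolation=cv2.INTER_CUBIC))
cv2.imwrite('pics/t6c.png',cv2.resize(b[135:285,100:440,::-1],None,fx=2.3,fy=2.3,interpolation=cv2.INTER_CUBIC))
o=r.observe(); print(o['clock'],o['tool_pos'],o['tool_rot'],o['ft_force'],o['gripper_width'])
E
```

```text
25.0 [460.11181819 -24.48791788 181.02631257] [-2.88384265  1.2155374  -0.01706972] [-0.18680132 -0.42397234 -0.05529799] 65.20822348854988
```

View pics/s6c.png

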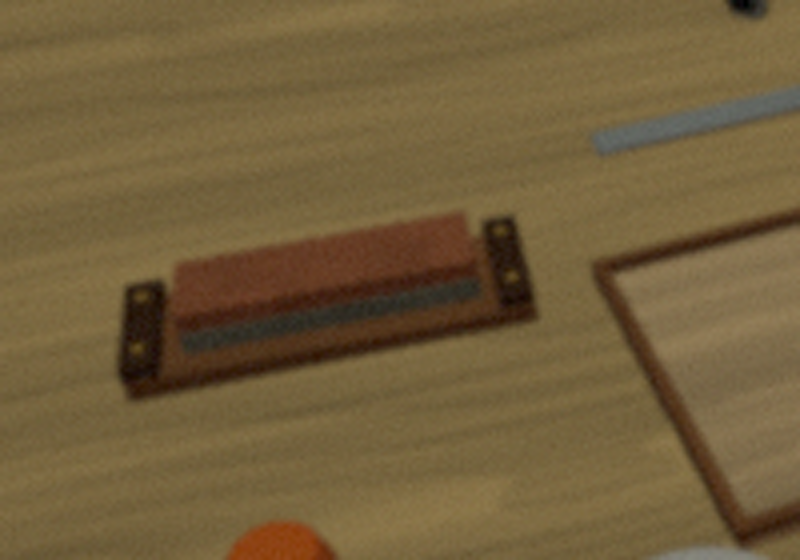

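View pics/t6c.png

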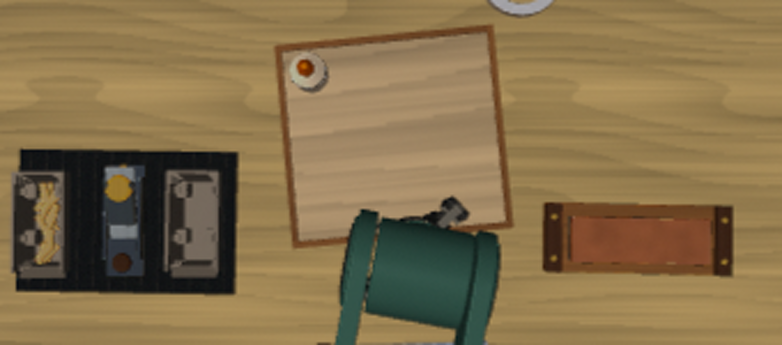

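drive_tool(
  targets="0 0 -44.7 22 348 -20 65;0 0 -44.7 22 348 -20 65;0 0 -44.7 22 348 -20 65;0 0 -44.7 22 348 -20 65;0 0 -44.7 22 348 -20 65;0 0 -44.7 22 348 -20 65;0 0 -44.7 22 348 -20 65;0 0 -44.7 22 348 -20 65",
)

```text
clock: 25.67
tool_pos: [480.3, 266.4, 164.2]
tool_rot: [-2.201, 2.232, -0.025]
ft_force: [0.7, -0.1, 0.3]
gripper_width: 64.7
```

drive_tool(
  targets="0 0 0 0 0 0 62;0 0 0 0 0 0 62",
)

```text
clock: 25.83
tool_pos: [481.0, 266.6, 163.3]
tool_rot: [-2.205, 2.23, -0.026]
ft_force: [-0.2, -0.5, 0.6]
gripper_width: 62.2
```

drive_tool(
  targets="0.4 0.4 0 1 40 0 62;0.4 0.4 0 1 57 -5 62;0.4 0.4 0 1 57 -40 62;0.4 0.4 0 1 57 -75 62;0.4 0.4 0 1 57 -100 62;0.4 0.4 0 1 57 -110 62;0.4 0.4 0 1 57 -110 62;0.4 0.4 0 1 57 -110 62",
)

```text
clock: 26.5
tool_pos: [483.1, 322.3, 53.9]
tool_rot: [-2.203, 2.232, -0.011]
ft_force: [0.9, -0.1, 0.7]
gripper_width: 62.4
```

drive_tool(
  targets="0 0 0 -1 1.5 -10 62;0 0 0 -1 1.5 -20 62;0 0 0 -1 1.5 -24 62;0 0 0 -1 1.5 -24 62;0 0 0 -1 1.5 -24 62",
)

```text
clock: 26.92
tool_pos: [484.1, 324.8, 32.9]
tool_rot: [-2.2, 2.227, -0.015]
ft_force: [-0.3, 1.5, 7.2]
gripper_width: 61.8
```

drive_tool(
  targets="0 0 0 0 0 -1 54;0 0 0 0 0 -1 48;0 0 0 0 0 -1 42;0 0 0 0 0 -1 36;0 0 0 0 0 -1 36;0 0 0 0 0 -1 36",
)

```text
clock: 27.42
tool_pos: [484.8, 324.8, 33.0]
tool_rot: [-2.199, 2.226, -0.017]
ft_force: [-1.2, -2.6, 6.4]
gripper_width: 44.4
```

drive_tool(
  targets="0 0 0 0 0 10 36;0 0 0 0 0 35 36;0 0 0 0 0 70 36;0 0 0 0 0 105 36;0 0 0 0 0 120 36;0 0 0 0 0 120 36",
)

```text
clock: 27.92
tool_pos: [486.7, 326.0, 157.9]
tool_rot: [-2.193, 2.22, -0.02]
ft_force: [-0.5, 0.5, -3.1]
gripper_width: 45.0
```

```bash
python3 - <<'E'
from h import *
a,_=snap('scene','s7'); cv2.imwrite('pics/s7c.png',cv2.resize(a[80:220,250:440,::-1],None,fx=4,fy=4,interpolation=cv2.INTER_CUBIC))
o=r.observe(); print(o['clock'],o['tool_pos'],o['tool_rot'],o['ft_force'],o['gripper_width'])
E
```

```text
27.9667 [485.3635811  325.25154263 154.52825732] [-2.1969118   2.22371527 -0.01748222] [-0.09637341  0.50314252 -4.81759753] 44.43042423189792
```

View pics/s7c.png

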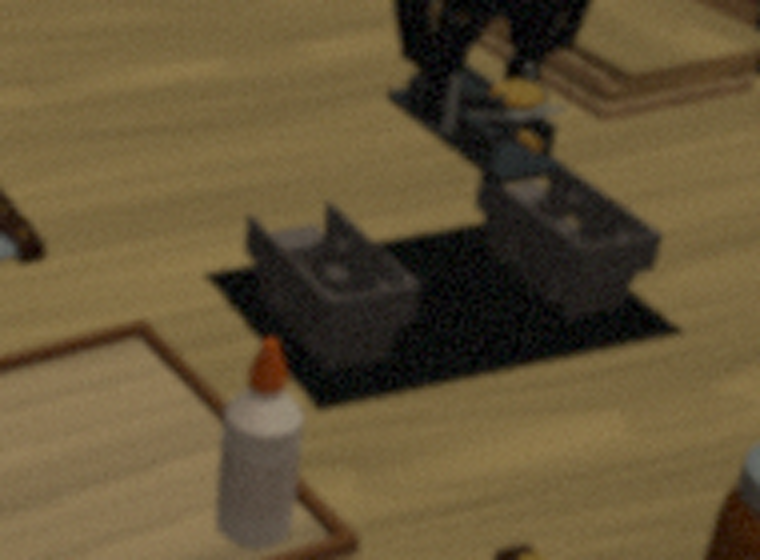

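drive_tool(
  targets="0 0 1 8 -35 0 36;0 0 2 16 -75 0 36;0 0 3 24 -115 0 36;0 0 4 32 -155 0 36;0 0 4.6 40 -195 0 36;0 0 4.6 48 -235 0 36;0 0 4.6 54 -275 0 36;0 0 4.6 59 -310 0 36",
)

```text
clock: 28.63
tool_pos: [542.3, 12.9, 150.4]
tool_rot: [-2.287, 2.138, -0.008]
ft_force: [1.6, 0.2, -4.4]
gripper_width: 44.7
```

drive_tool(
  targets="0 0 0 1 -20 0 36;0 0 0 1 -20 -30 36;0 0 0 1 -20 -65 36;0 0 0 1 -20 -85 36;0 0 0 1 -20 -95 36;0 0 0 1 -20 -95 36;0 0 0 1 -20 -95 36",
)

```text
clock: 29.22
tool_pos: [542.2, -6.8, 53.9]
tool_rot: [-2.288, 2.139, -0.004]
ft_force: [0.3, -0.1, -3.9]
gripper_width: 44.9
```

drive_tool(
  targets="0 0 0 2.6 0.5 -6 36;0 0 0 2.6 0.5 -12 36;0 0 0 2.6 0.5 -15 36;0 0 0 2.6 0.5 -15 36;0 0 0 2.6 0.5 -15 36",
)

```text
clock: 29.63
tool_pos: [544.9, -6.2, 39.0]
tool_rot: [-2.288, 2.139, -0.004]
ft_force: [0.6, 0.1, -4.4]
gripper_width: 44.6
```

drive_tool(
  targets="0 0 0 0 0 -2 36;0 0 0 0 0 -3 36;0 0 0 0 0 -3 36",
)

```text
clock: 29.88
tool_pos: [545.2, -6.2, 36.3]
tool_rot: [-2.288, 2.138, -0.005]
ft_force: [-0.4, 0.3, -3.4]
gripper_width: 44.7
```

drive_tool(
  targets="0 0 0 0 0 -1 36;0 0 0 0 0 -2 36;0 0 0 0 0 -2 36",
)

```text
clock: 30.13
tool_pos: [545.3, -6.2, 36.0]
tool_rot: [-2.288, 2.138, -0.006]
ft_force: [-4.4, 1.6, 5.2]
gripper_width: 44.9
```

drive_tool(
  targets="0 0 0 0 0 1 54;0 0 0 0 0 1 62;0 0 0 0 0 1 66;0 0 0 0 0 1 66;0 0 0 0 0 20 66;0 0 0 0 0 55 70;0 0 0 0 0 95 75;0 0 0 0 0 130 85",
)

```text
clock: 30.8
tool_pos: [545.3, -6.2, 167.6]
tool_rot: [-2.288, 2.138, -0.006]
ft_force: [0.2, -0.5, -0.5]
gripper_width: 84.1
```

drive_tool(
  targets="0 0 -4 -65 422 0 85;0 0 -4 -65 422 0 85;0 0 -4 -65 422 0 85;0 0 -4 -65 422 0 85;0 0 -4 -65 422 0 85;0 0 -4 -65 422 0 85;0 0 -4 -65 422 0 85;0 0 -4 -65 422 0 85",
)

```text
clock: 31.47
tool_pos: [494.0, 325.2, 167.4]
tool_rot: [-2.212, 2.216, -0.007]
ft_force: [0.5, -0.5, 0.2]
gripper_width: 84.9
```

```bash
cat > cmpr.py <<'E'
from m import *
def planepose(fn):
    f=np.load(fn); im=f['im']; hsv=cv2.cvtColor(im,cv2.COLOR_RGB2HSV); S=hsv[...,1].astype(int)
    m=np.zeros(S.shape,np.uint8); m[183:237,260:284]=(S<80)[183:237,260:284]
    m=cv2.morphologyEx(m,cv2.MORPH_CLOSE,np.ones((3,3))); return rect('top',m,30)
E
python3 - <<'E'
from cmpr import *
b,d=snap('top','t8')
cv2.imwrite('pics/t8c.png',cv2.resize(b[135:285,100:440,::-1],None,fx=2.3,fy=2.3,interpolation=cv2.INTER_CUBIC))
print(planepose('pics/top0.npz'),planepose('pics/t8.npz'))
o=r.observe(); print(o['clock'],o['tool_pos'],o['tool_rot'],o['ft_force'],o['gripper_width'])
E
```

```text
((538.8, -5.5), (134.4, 45.9), 4.2, 738.5) ((539.2, -4.3), (134.2, 46.0), 4.6, 743.0)
31.5167 [491.75849113 332.98107854 167.20369211] [-2.21621376  2.20534596  0.00362572] [-1.3004989   3.82241935 -0.60555466] 84.97787941276833
```

View pics/t8c.png

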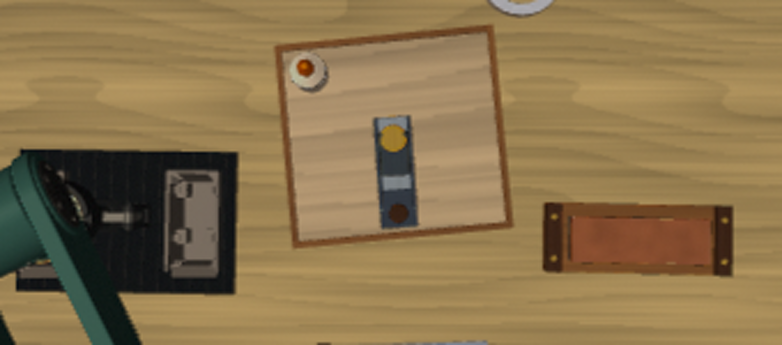

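drive_tool(
  targets="0 0 -0.4 -11 83 0 85;0 0 -0.4 -11 83 0 85;0 0 -0.4 -11 83 0 85;0 0 -0.4 -11 83 -30 85;0 0 -0.4 -11 83 -60 85;0 0 -0.4 -11 83 -75 85;0 0 -0.4 -11 83 -75 85;0 0 -0.4 -11 83 -75 85",
)

```text
clock: 32.18
tool_pos: [480.4, 415.2, 91.0]
tool_rot: [-2.21, 2.215, 0.004]
ft_force: [0.4, 0.3, 1.3]
gripper_width: 85.1
```

drive_tool(
  targets="0 0 0 0.5 1 -15 85;0 0 0 0.5 1 -28 85;0 0 0 0.5 1 -32 85;0 0 0 0.5 1 -32 85;0 0 0 0.5 1 -32 85",
)

```text
clock: 32.6
tool_pos: [481.1, 416.1, 59.5]
tool_rot: [-2.21, 2.215, 0.004]
ft_force: [-0.8, 0.6, 0.6]
gripper_width: 84.8
```

drive_tool(
  targets="0 0 0 0 0 0 72;0 0 0 0 0 0 66;0 0 0 0 0 0 58;0 0 0 0 0 0 50;0 0 0 0 0 0 50;0 0 0 0 0 0 50",
  newtons=40,
)

```text
clock: 33.1
tool_pos: [481.9, 416.6, 61.0]
tool_rot: [-2.208, 2.213, 0.003]
ft_force: [0.7, -1.0, 5.8]
gripper_width: 61.2
```

drive_tool(
  targets="0 0 0 0 0 15 50;0 0 0 0 0 40 50;0 0 0 0 0 75 50;0 0 0 0 0 100 50;0 0 0 0 0 100 50;0 0 0 0 0 100 50",
)

```text
clock: 33.6
tool_pos: [482.4, 417.1, 162.3]
tool_rot: [-2.206, 2.211, 0.002]
ft_force: [-0.1, -0.4, -2.1]
gripper_width: 61.0
```

drive_tool(
  targets="0 0 0 7 -30 0 50;0 0 1 14 -70 0 50;0 0 2 21 -110 0 50;0 0 3 28 -150 0 50;0 0 3 35 -190 0 50;0 0 3 41 -230 0 50;0 0 3 46 -270 0 50;0 0 3 50 -305 0 50",
)

```text
clock: 34.27
tool_pos: [530.6, 109.4, 158.7]
tool_rot: [-2.266, 2.157, 0.009]
ft_force: [0.2, 0.2, -1.4]
gripper_width: 61.1
```

drive_tool(
  targets="0 0 0 2 -20 0 50;0 0 0 2 -28 -10 50;0 0 0 2 -28 -40 50;0 0 0 2 -28 -70 50;0 0 0 2 -28 -85 50;0 0 0 2 -28 -85 50;0 0 0 2 -28 -85 50",
)

```text
clock: 34.85
tool_pos: [530.4, 81.9, 70.7]
tool_rot: [-2.27, 2.159, 0.016]
ft_force: [0.6, -0.6, -1.4]
gripper_width: 61.2
```

drive_tool(
  targets="-0.4 -0.4 0 3.7 2 -1 50;-0.4 -0.4 0 3.7 2 -3 50;-0.4 -0.4 0 3.7 2 -5 50;-0.4 -0.4 0 3.7 2 -5 50",
)

```text
clock: 35.18
tool_pos: [534.4, 84.3, 66.1]
tool_rot: [-2.27, 2.158, -0.0]
ft_force: [-0.6, -1.4, -1.3]
gripper_width: 61.3
```

drive_tool(
  targets="0 0 0 0 0 -1 50;0 0 0 0 0 -2 50;0 0 0 0 0 -2 50",
)

```text
clock: 35.43
tool_pos: [534.5, 84.2, 64.3]
tool_rot: [-2.27, 2.158, -0.001]
ft_force: [-0.9, 0.5, -2.3]
gripper_width: 61.0
```

drive_tool(
  targets="0 0 0 0 0 -1 50;0 0 0 0 0 -2 50;0 0 0 0 0 -2 50",
)

```text
clock: 35.68
tool_pos: [534.6, 84.2, 64.1]
tool_rot: [-2.269, 2.158, -0.001]
ft_force: [-3.9, -0.7, 7.1]
gripper_width: 61.2
```

drive_tool(
  targets="0 0 0 0 0 2 70;0 0 0 0 0 2 80;0 0 0 0 0 2 80;0 0 0 0 0 2 80;0 0 0 0 0 20 80;0 0 0 0 0 55 80;0 0 0 0 0 90 80;0 0 0 0 0 110 80",
)

```text
clock: 36.35
tool_pos: [535.9, 84.3, 177.9]
tool_rot: [-2.267, 2.155, -0.007]
ft_force: [0.4, 0.1, 0.6]
gripper_width: 80.3
```

drive_tool(
  targets="0 0 -3 -53 149 0 80;0 0 -3 -53 149 0 80;0 0 -3 -53 149 0 80;0 0 -3 -53 149 0 80;0 0 -3 -53 149 0 80;0 0 -3 -53 149 0 80",
)

```text
clock: 36.85
tool_pos: [482.3, 234.7, 177.7]
tool_rot: [-2.214, 2.21, -0.008]
ft_force: [-0.2, -0.4, -0.2]
gripper_width: 79.9
```

```bash
python3 - <<'E'
from cmpr import *
b,d=snap('top','t9')
cv2.imwrite('pics/t9c.png',cv2.resize(b[135:285,100:440,::-1],None,fx=2.3,fy=2.3,interpolation=cv2.INTER_CUBIC))
print(planepose('pics/t9.npz'))
def bn(fn):
    f=np.load(fn); im=f['im']; hsv=cv2.cvtColor(im,cv2.COLOR_RGB2HSV); S=hsv[...,1].astype(int)
    m=np.zeros(S.shape,np.uint8); m[186:242,224:256]=(S<80)[186:242,224:256]
    m=cv2.morphologyEx(m,cv2.MORPH_CLOSE,np.ones((3,3))); return rect('top',m,66)
print(bn('pics/top0.npz'),bn('pics/t9.npz'))
o=r.observe(); print(o['clock'],o['tool_pos'],o['tool_rot'],o['ft_force'],o['gripper_width'],o['qpos'][5])
E
```

```text
((539.1, -4.2), (134.0, 45.9), 4.4, 739.0)
((527.0, 85.3), (125.6, 62.2), 3.5, 988.0) ((528.2, 85.2), (125.9, 62.0), 3.8, 985.0)
36.9 [482.76354847 233.46684161 177.63564817] [-2.21175416  2.21297092 -0.00802043] [-0.10287931 -0.33716751  0.15641397] 80.08061507634656 1.9155336888824819
```

View pics/t9c.png

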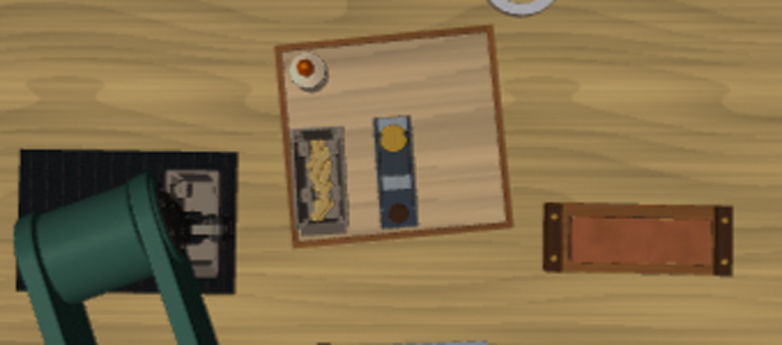

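drive_tool(
  targets="0 0 -0.4 -0.5 0 -30 80;0 0 -0.4 -0.5 0 -65 80;0 0 -0.4 -0.5 0 -95 80;0 0 -0.4 -0.5 0 -112 80;0 0 -0.4 -0.5 0 -118 80;0 0 -0.4 -0.5 0 -120 80;0 0 -0.4 -0.5 0 -120 80",
)

```text
clock: 37.48
tool_pos: [483.1, 232.7, 58.0]
tool_rot: [-2.202, 2.222, -0.009]
ft_force: [0.3, -0.3, 0.5]
gripper_width: 79.8
```

drive_tool(
  targets="0 0 0 0 0 0 72;0 0 0 0 0 0 66;0 0 0 0 0 0 58;0 0 0 0 0 0 50;0 0 0 0 0 0 50;0 0 0 0 0 0 50",
  newtons=35,
)

```text
clock: 37.98
tool_pos: [484.7, 233.1, 60.3]
tool_rot: [-2.199, 2.219, -0.013]
ft_force: [0.3, -0.6, 6.3]
gripper_width: 61.7
```

drive_tool(
  targets="0 0 0 0 0 20 50;0 0 0 0 0 55 50;0 0 0 0 0 95 50;0 0 0 0 0 130 50;0 0 0 0 0 140 50;0 0 0 0 0 140 50",
)

```text
clock: 38.48
tool_pos: [486.4, 233.9, 204.7]
tool_rot: [-2.194, 2.213, -0.018]
ft_force: [-1.1, 0.5, -0.7]
gripper_width: 61.7
```

drive_tool(
  targets="0 0 7 2 -6 0 50;0 0 14 4 -12 0 50;0 0 21 6 -18 0 50;0 0 28 8 -25 0 50;0 0 35 10 -32 0 50;0 0 42 11 -38 0 50;0 0 49 12 -44 0 50;0 0 56 13 -50 0 50",
)

```text
clock: 39.15
tool_pos: [498.0, 183.3, 201.1]
tool_rot: [-2.98, 0.915, 0.011]
ft_force: [0.8, -0.2, -0.9]
gripper_width: 61.3
```

drive_tool(
  targets="0 0 7 2 -6 0 50;0 0 14 4 -12 0 50;0 0 21 6 -18 0 50;0 0 28 8 -25 0 50;0 0 35 10 -32 0 50;0 0 42 11 -38 0 50;0 0 49 12 -44 0 50;0 0 56 13 -50 0 50",
)

```text
clock: 39.82
tool_pos: [509.6, 132.8, 197.4]
tool_rot: [-3.064, -0.601, 0.037]
ft_force: [0.8, -0.1, -1.3]
gripper_width: 61.5
```

drive_tool(
  targets="0 0 7 1 -6 0 50;0 0 14 3 -12 0 50;0 0 21 4 -18 0 50;0 0 28 5 -25 0 50;0 0 35 6 -32 0 50;0 0 42 7 -38 0 50;0 0 49 7 -42 0 50;0 0 55 8 -45 0 50",
)

```text
clock: 40.48
tool_pos: [516.0, 87.3, 193.7]
tool_rot: [-2.442, -1.961, 0.055]
ft_force: [-0.6, -0.7, -1.3]
gripper_width: 61.2
```

drive_tool(
  targets="0 0 0 0 0 0 50;0 0 0 0 0 0 50",
)

```text
clock: 40.65
tool_pos: [514.4, 87.2, 190.3]
tool_rot: [-2.442, -1.955, 0.063]
ft_force: [-0.8, 0.1, -1.1]
gripper_width: 61.5
```

drive_tool(
  targets="0 0 7 5 -2 0 50;0 0 14 10 -3 0 50;0 0 15.6 10 -3 0 50;0 0 15.6 10 -3 0 50;0 0 15.6 10 -3 0 50",
)

```text
clock: 41.07
tool_pos: [523.8, 84.4, 189.1]
tool_rot: [-2.159, -2.269, 0.067]
ft_force: [0.4, -0.0, 0.0]
gripper_width: 61.3
```

```bash
cat > lean.py <<'E'
from h import *
from scipy.spatial.transform import Rotation as Ro
o=r.observe(); M=Ro.from_rotvec(o['tool_rot']).as_matrix()
print(o['clock'],o['tool_pos'].round(1),'xang',np.degrees(np.arctan2(M[1,0],M[0,0])).round(2),'z',M[:,2].round(4),'f',o['ft_force'].round(1),o['gripper_width'])
def turn(angdeg,zx,zy):
    a=np.radians(angdeg); z=np.array([zx,zy,-1]); z/=np.linalg.norm(z); x=np.array([np.cos(a),np.sin(a),0]); x-=z*(x@z); x/=np.linalg.norm(x)
    D=np.stack([x,np.cross(z,x),z],1); print('turn',np.degrees((Ro.from_matrix(D)*Ro.from_matrix(M).inv()).as_rotvec()).round(2))
E
python3 -c "
from lean import *
turn(93,-.006,.006)"
```

```text
41.0667 [523.8  84.4 189.1] xang 92.86 z [-0.0361 -0.025  -0.999 ] f [ 0.4 -0.   0. ] 61.26003622143384
turn [ 1.78 -1.72  0.15]
```

drive_tool(
  targets="1.78 -1.72 0.1 1 -0.7 -20 50;1.78 -1.72 0.1 1 -0.7 -45 50;1.78 -1.72 0.1 1 -0.7 -55 50;1.78 -1.72 0.1 1 -0.7 -55 50;1.78 -1.72 0.1 1 -0.7 -55 50",
)

```text
clock: 41.48
tool_pos: [524.3, 83.8, 133.6]
tool_rot: [-2.157, -2.27, 0.002]
ft_force: [-0.3, -0.6, -0.9]
gripper_width: 61.5
```

```bash
python3 - <<'E'
from lean import *
turn(93,-.006,.006)
a,_=snap('scene','s10'); cv2.imwrite('pics/s10c.png',cv2.resize(a[90:250,180:380,::-1],None,fx=3.7,fy=3.7,interpolation=cv2.INTER_CUBIC))
b,_=snap('top','t10'); cv2.imwrite('pics/t10c.png',cv2.resize(b[135:255,210:330,::-1],None,fx=5,fy=5,interpolation=cv2.INTER_CUBIC))
E
```

```text
41.4833 [524.3  83.8 133.6] xang 92.91 z [-0.0079  0.006  -1.    ] f [-0.3 -0.6 -0.9] 61.51146603408075
turn [ 0.   -0.11  0.08]
```

View pics/s10c.png

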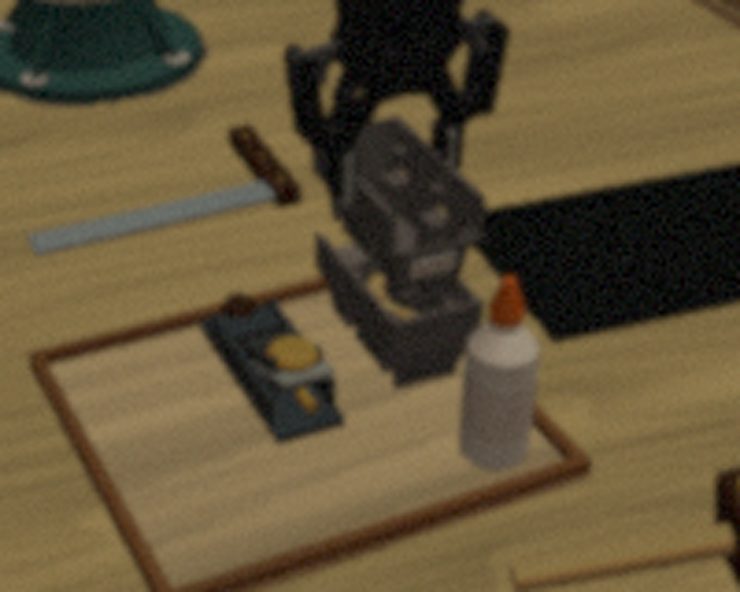

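View pics/t10c.png

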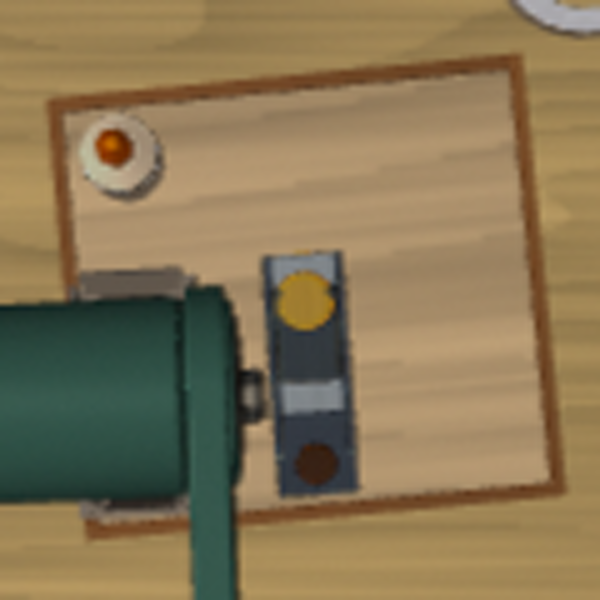

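```bash
python3 - <<'E'
from h import *
print(ray('top',135/5+209.6,268/5+134.6,76+34).round(1))
f=np.load('pics/t10.npz'); W=cloud('top',f['d'])
print(W[188:196,237].round(1))
f=np.load('pics/t9.npz'); W=cloud('top',f['d'])
print(W[232:242,240].round(1))
E
```

```text
[593.3  87.7 110. ]
[[599.   93.6   8.8]
 [590.8  86.1 118.7]
 [588.5  86.6 110.9]
 [585.7  86.3 115.1]
 [583.4  86.7 108.8]
 [580.6  86.4 112.5]
 [578.5  87.3  99.6]
 [562.8  63.3 449.7]]
[[476.3  82.6  37.5]
 [473.5  82.7  35.6]
 [471.   82.3  41.4]
 [468.   82.6  36.7]
 [465.6  82.1  44.6]
 [461.1  84.4   6.5]
 [458.4  84.3   8.2]
 [455.9  84.   13.5]
 [453.   84.   12.3]
 [450.4  83.9  14.8]]
```

```bash
python3 - <<'E'
from h import *
def edge(fn,cols,v0,v1,z,first,n=None):
    im=np.load(fn)['im'].astype(float)
    s=im[...,0]-im[...,2]   # wood is warm, grey ~0
    out=[]
    for u in cols:
        c=s[v0:v1,u]; g=np.abs(np.diff(c)); i=np.argmax(g)
        sl=slice(max(0,i-2),i+3); v=v0+ (g[sl]*np.arange(max(0,i-2),max(0,i-2)+len(g[sl]))).sum()/g[sl].sum()+.5
        out.append(ray('top',u,v,z)[:2])
    out=np.array(out); p=np.polyfit(out[:,1],out[:,0],1); print(fn,p.round(3),'x at y=84',np.polyval(p,84).round(2),'rms',(out[:,0]-np.polyval(p,out[:,1])).std().round(2))
edge('pics/t10.npz',range(229,245),184,193,110,True)
edge('pics/t9.npz',range(232,250),231,241,40,True)
edge('pics/top0.npz',range(232,250),231,241,40,True)
edge('pics/t9.npz',range(230,248),186,194,66,True)
# empty original: lip and rear
im=np.load('pics/top0.npz')['im'].astype(float)
edge('pics/top0.npz',range(298,316),226,234,40,True)
edge('pics/top0.npz',range(296,314),181,188,66,True)
edge('pics/top0.npz',range(230,248),186,194,66,True)
E
```

```text
pics/t10.npz [-5.40000e-02  5.97685e+02] x at y=84 593.15 rms 0.24
pics/t9.npz [-6.8000e-02  4.6809e+02] x at y=84 462.39 rms 0.92
pics/top0.npz [2.70000e-02 4.61002e+02] x at y=84 463.29 rms 5.12
pics/t9.npz [-7.90000e-02  5.97253e+02] x at y=84 590.62 rms 0.2
pics/top0.npz [-6.500e-02  4.743e+02] x at y=84 468.82 rms 0.51
pics/top0.npz [-8.50000e-02  5.99667e+02] x at y=84 592.54 rms 0.25
pics/top0.npz [-6.50000e-02  5.94885e+02] x at y=84 589.41 rms 0.27
```

```bash
python3 - <<'E'
from h import *
im=np.load('pics/t6.npz')['im']
c=im[195:265,165:205]; cv2.imwrite('pics/t6e.png',cv2.resize(c[:,:,::-1],None,fx=8,fy=8,interpolation=cv2.INTER_CUBIC))
d=np.load('pics/t6.npz')['d']; W=cloud('top',d)
for v in list(range(205,214))+list(range(247,260)): print(v,im[v,178:190:3].sum(-1)//3,W[v,178:190:3,2].round(0), W[v,184,:2].round(0))
a=np.load('pics/s10.npz')['im']
E
```

```text
205 [18 18 22 20] [4. 2. 2. 6.] [551. 244.]
206 [19 17 21 18] [1. 0. 2. 5.] [548. 244.]
207 [20 18 23 18] [ 4.  8. -1. -0.] [545. 245.]
208 [31 33 35 33] [ 5. 10. -0.  0.] [542. 244.]
209 [77 78 79 81] [64. 61. 63. 64.] [539. 233.]
210 [65 66 68 80] [61. 64. 60. 64.] [536. 234.]
211 [59 42 41 41] [47. 50. 49. 43.] [533. 236.]
212 [95 40 40 41] [35. 34. 30. 38.] [531. 239.]
213 [51 48 51 49] [27. 19. 15. 14.] [528. 242.]
247 [ 38 100 100 100] [16.  4.  8.  6.] [433. 242.]
248 [71 49 49 50] [17. 10.  6. 11.] [430. 242.]
249 [92 35 35 37] [26. 22. 21. 21.] [428. 239.]
250 [73 57 58 59] [36. 32. 28. 29.] [426. 238.]
251 [77 75 76 76] [37. 32. 34. 37.] [423. 237.]
252 [76 75 76 76] [40. 41. 42. 37.] [421. 236.]
253 [76 76 77 75] [38. 37. 42. 36.] [418. 236.]
254 [73 74 73 74] [36. 38. 43. 46.] [416. 235.]
255 [51 52 52 53] [37. 41. 38. 42.] [413. 236.]
256 [18 21 18 19] [ 4. -0.  1.  2.] [407. 243.]
257 [18 19 19 19] [3. 7. 2. 3.] [404. 243.]
258 [19 21 18 21] [ 1.  1. -1. 13.] [401. 243.]
259 [19 20 17 19] [4. 3. 1. 6.] [398. 243.]
```

View pics/t6e.png

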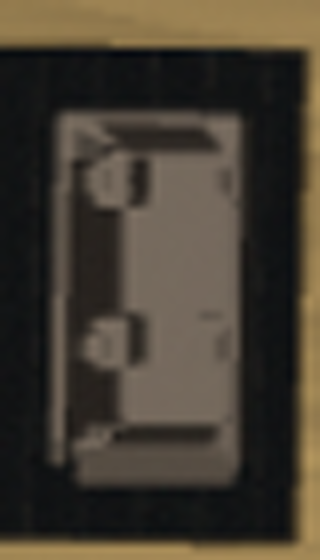

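drive_tool(
  targets="0 0 0 2.5 0 -6 50;0 0 0 2.5 0 -12 50;0 0 0 2.5 0 -16 50;0 0 0 2.5 0 -16 50;0 0 0 2.5 0 -16 50",
)

```text
clock: 42.0
tool_pos: [527.8, 83.9, 119.0]
tool_rot: [-2.159, -2.272, -0.002]
ft_force: [0.1, 0.7, -1.5]
gripper_width: 61.5
```

drive_tool(
  targets="0 0 0 0 0 -1 50;0 0 0 0 0 -2 50;0 0 0 0 0 -3 50;0 0 0 0 0 -3 50;0 0 0 0 0 -3 50",
)

```text
clock: 42.42
tool_pos: [527.8, 83.9, 115.9]
tool_rot: [-2.159, -2.272, -0.002]
ft_force: [0.1, 0.2, -1.3]
gripper_width: 61.5
```

drive_tool(
  targets="0 0 0 0 0 -1 50;0 0 0 0 0 -2 50;0 0 0 0 0 -2 50;0 0 0 0 0 -2 50",
)

```text
clock: 42.75
tool_pos: [527.7, 83.9, 113.8]
tool_rot: [-2.158, -2.272, -0.001]
ft_force: [-0.7, 0.1, -0.5]
gripper_width: 61.0
```

drive_tool(
  targets="0 0 0 0 0 -1 50;0 0 0 0 0 -2 50;0 0 0 0 0 -2 50;0 0 0 0 0 -2 50",
)

```text
clock: 43.08
tool_pos: [527.9, 83.9, 112.3]
tool_rot: [-2.159, -2.272, -0.002]
ft_force: [-0.7, -0.5, 2.2]
gripper_width: 61.3
```

drive_tool(
  targets="0 0 0 0 0 -1 50;0 0 0 0 0 -1 50;0 0 0 0 0 -1 50",
)

```text
clock: 43.33
tool_pos: [528.1, 83.9, 112.2]
tool_rot: [-2.159, -2.273, -0.003]
ft_force: [-1.4, -0.2, 5.7]
gripper_width: 60.9
```

```bash
python3 - <<'E'
from h import *
a,_=snap('scene','s11'); cv2.imwrite('pics/s11c.png',cv2.resize(a[90:250,180:380,::-1],None,fx=3.7,fy=3.7,interpolation=cv2.INTER_CUBIC))
E
```

```text
(no output)
```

View pics/s11c.png

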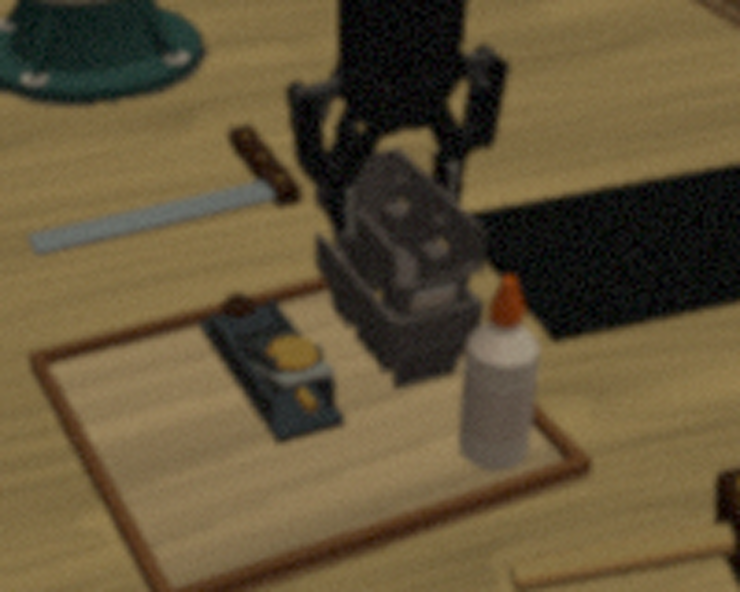

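Resting on the lugs at the expected height. Release gently and retreat upward, then back toward the board side.

drive_tool(
  targets="0 0 0 0 0 1 66;0 0 0 0 0 1 72;0 0 0 0 0 1 80;0 0 0 0 0 1 80;0 0 0 0 0 15 80;0 0 0 0 0 50 80;0 0 0 0 0 90 80;0 0 0 0 0 120 80",
)

```text
clock: 44.05
tool_pos: [528.3, 83.9, 234.5]
tool_rot: [-2.16, -2.273, -0.004]
ft_force: [2.1, -0.1, 0.4]
gripper_width: 80.3
```

drive_tool(
  targets="0 0 0 -140 -230 0 80;0 0 0 -140 -230 0 80;0 0 0 -140 -230 0 80;0 0 0 -140 -230 0 80;0 0 0 -140 -230 0 80;0 0 0 -140 -230 0 80;0 0 0 -140 -230 0 80;0 0 0 -140 -230 0 80",
)

```text
clock: 44.72
tool_pos: [386.5, -148.9, 234.4]
tool_rot: [-2.167, -2.267, -0.002]
ft_force: [0.7, 0.7, 0.5]
gripper_width: 80.1
```

```bash
python3 - <<'E'
from cmpr import *
a,ds=snap('scene','s12'); cv2.imwrite('pics/s12c.png',cv2.resize(a[120:250,60:380,::-1],None,fx=2.5,fy=2.5,interpolation=cv2.INTER_CUBIC))
cv2.imwrite('pics/s12d.png',cv2.resize(a[140:210,250:330,::-1],None,fx=8,fy=8,interpolation=cv2.INTER_CUBIC))
b,d=snap('top','t12'); cv2.imwrite('pics/t12c.png',cv2.resize(b[135:275,205:435,::-1],None,fx=3.4,fy=3.4,interpolation=cv2.INTER_CUBIC))
print(planepose('pics/t12.npz'))
W=cloud('scene',ds)
for nm,c in(('stack',(530,84)),('stone',(460,-296))):
    m=(abs(W[...,0]-c[0])<65)&(abs(W[...,1]-c[1])<33)&(W[...,2]>20); print(nm,m.sum(),np.percentile(W[m][:,2],[50,90,97]).round(1))
Wt=cloud('top',d); m=(abs(Wt[...,0]-530)<65)&(abs(Wt[...,1]-84)<45)&(Wt[...,2]>105); print(np.percentile(Wt[m][:,2],[50,90,97]).round(1))
# tilt of stone top
m=(abs(W[...,0]-460)<20)&(abs(W[...,1]+296)<70)&(W[...,2]>36); A=W[m]; c=np.linalg.lstsq(np.c_[A[:,:2]-[460,-296],np.ones(len(A))],A[:,2],rcond=None)[0]; print('stone plane',c.round(3))
print(r.observe()['clock'])
E
```

```text
((539.0, -4.2), (134.1, 45.9), 4.4, 740.0)
stack 1759 [ 80.  111.8 115.5]
stone 632 [41.6 43.3 44. ]
[113.6 117.8 119.1]
stone plane [-5.0000e-03  1.0000e-03  4.2368e+01]
44.8167
```

View pics/s12c.png

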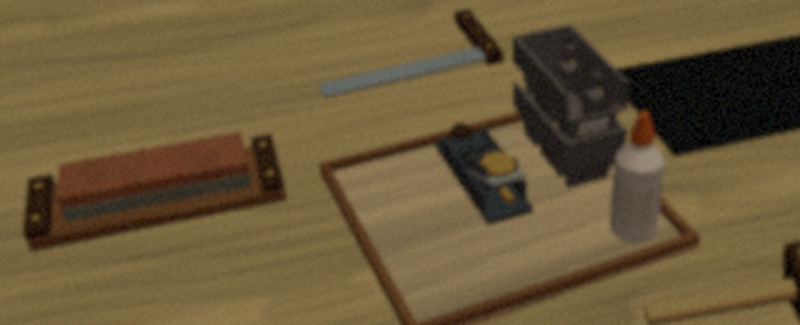

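View pics/s12d.png

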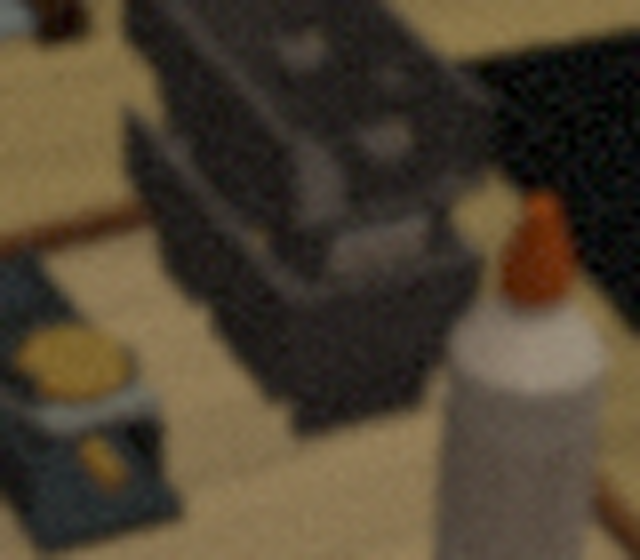

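View pics/t12c.png

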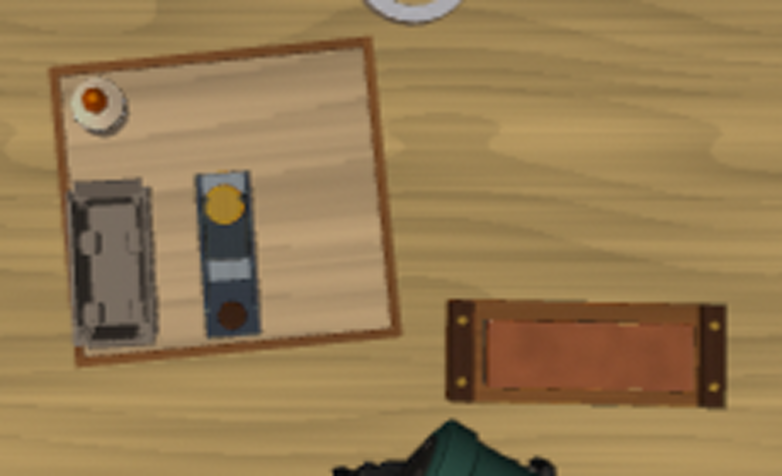

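```bash
python3 - <<'E'
from h import *
for n,f in(('top','t12'),('scene','s12')):
    W=cloud(n,np.load('pics/%s.npz'%f)['d']); m=(abs(W[...,0]-530)<64)&(abs(W[...,1]-84)<38)&(W[...,2]>109)
    A=W[m]; 
    for _ in range(3):
        c=np.linalg.lstsq(np.c_[A[:,:2]-[530,84],np.ones(len(A))],A[:,2],rcond=None)[0]; e=A[:,2]-np.c_[A[:,:2]-[530,84],np.ones(len(A))]@c; A=A[abs(e)<4]
    print(n,len(A),'slope x,y, height',c.round(3))
o=r.observe(); print(o['clock'],o['qvel'].round(3))
E
```

```text
top 177 slope x,y, height [-1.20000e-02  8.00000e-03  1.14371e+02]
scene 261 slope x,y, height [ 1.00000e-03 -1.00000e-02  1.13593e+02]
44.8167 [ 0.041  0.01  -0.007  0.004  0.002 -0.   ]
```

Level and at the right height. Settle the arm, then hand in.

drive_tool(
  targets="0 0 0 0 0 0 80;0 0 0 0 0 0 80;0 0 0 0 0 0 80;0 0 0 0 0 0 80",
)

```text
clock: 45.15
tool_pos: [388.6, -145.5, 234.2]
tool_rot: [-2.159, -2.273, -0.006]
ft_force: [1.0, 0.1, 0.1]
gripper_width: 80.2
```

```bash
python3 -c "
from h import *
o=r.observe();print(o['clock'],o['ft_force']);print(r.sign_off())"
```

```text
45.15 [0.98661764 0.12521976 0.10960621]
the job is handed in; nothing more can be done
None
```

The job is finished and was handed in at about 45 s. I moved both bins and the plane to the mat, then seated the stone on the board. The plane and the dowel bin then went back in the tray, and the empty bin went on the dowel bin, turned end for end.

**Last checks:**
- **Stone:** its top plane fits level at 42.4 mm (42 expected), and both views show it clear between the cleats.
- **Plane:** about 1.3 mm and 0.2° from where it started.
- **Dowel bin:** about 1.2 mm from where it started, measured before the empty bin went on. The dowels were still in it.
- **Stack:** the upper rim is at 113.6 to 114.4 mm, against 115 for standing on the lugs and 94 if nested. Its slope is within about 0.01, which is camera noise.
- **Glue bottle and marking gauge:** the bottle looks untouched in the last pictures. I never went near the gauge, but I did not measure either one.

**Checks that disagreed:**
- **Plane re-grasp:** when I went back for the plane on the mat, the gripper met about 7 N and stopped about 3 mm higher than I had commanded. I never found the cause, but the plane still came down level.
- **Empty bin in the gripper:** camera and arm readings differed by 3 to 4 mm on where the bin sat along its length. I used the camera value, and it seated at the expected height.

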